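# Load the plate carrier and hold it over the tank

## Task

Take the coated plate out of its drying stand, slide it all the way down into the empty slot of the aluminium plate carrier and let go of it. Then lift the carrier, keep it upright, carry it over the things in between and hold it level just above the steel tank (its underside about 20 mm above the rim), centred and turned in line with it, ready to go straight down, without ever touching the tank. Finish like that, still holding the carrier in the air, and leave everything else where it stands.

Things in the scene. Friction and masses are not known exactly. Their poses are not given: they have to be found in the camera images.
- plate: loose white coated plate standing upright in the drying stand, 6 mm thick (its x), 50 mm wide (its y), 100 mm tall (its z), about 70 g; origin at the centre of its lower edge. Grip it across its 50 mm width, near the top. It is the same either way round
- stand: grey drying stand fixed to the bench, foot 70 x 85 x 12 mm, origin at the centre of its underside. Its one slot holds the plate upright: slot floor 12 mm above the bench, slot 9 x 54 mm inside, side walls up to 34 mm, flared lip up to 43 mm above the bench; plate width along the stand's y
- carrier: loose aluminium plate carrier, about 0.4 kg, standing on the bench: base 116 (its x) x 72 (its y) x 10 mm, origin at the centre of its underside. Two plate slots, across y, at x = +38 mm (empty) and x = -38 mm (holds a plate fixed in it, whose top is 110 mm above the underside). Between them stands a handle. 128 mm tall in all. The loaded carrier balances about its handle
- empty_slot (a point): centre of the floor of the carrier's empty slot, 10 mm above the carrier's underside; axes as the carrier's. The slot is 9 mm (x) by 54 mm (y) inside and 30 mm deep, with a lip above that flares to about 20 mm (x) and ends 49 mm above the carrier's underside. A plate fully home stands on this floor, its top 110 mm above the carrier's underside
- handle (a point): point to grip on the carrier's black handle, on the carrier's centre line 110 mm above its underside. The grip is 24 mm (carrier's x) by 16 mm (carrier's y), from 88 to 128 mm above the underside; close the fingers along the carrier's y, between the two plates (70 mm apart, face to face, along x)
- tank: empty open steel tank fixed to the bench, 140 (its x) x 96 (its y) mm outside, 132 x 88 mm inside, 80 mm tall, with a narrow lip along each long side (102 mm over the lips, 150 mm long); origin at the centre of its underside. The same either way round. Carrier and tank stand left and right of the bench's middle, either one on either side
- tank_mouth (a point): centre of the tank's mouth, at rim height, 80 mm above the bench; axes as the tank's. The carrier's long axis (x) belongs along the tank's long axis (x), either way round
- tube_rack: white tube rack, 160 x 56 x 60 mm, with eight red-capped tubes standing to 90 mm height; loose. Origin at the centre of its underside, x along its length. It stands between the places of carrier and tank, an obstacle to be carried over
- dish_stack: stack of three round dishes, 60 mm across, 46 mm high, one loose body; bystander. Origin at the centre of its underside
- dish: single round dish, 60 mm across, 15 mm high, loose; bystander. Origin at the centre of its underside
- beaker: empty glass beaker, 72 mm across, 95 mm high, loose; bystander. Origin at the centre of its underside
- bottle: amber bottle with a cap, 68 mm across, 130 mm high, loose; bystander. Origin at the centre of its underside
- jar: small white lidded jar, 48 mm across, 52 mm high, loose; bystander. Origin at the centre of its underside

How it is judged:
On the way, in this order (a step that is already met when the one before it is completed fails the run):
1. the plate stands fully home in the carrier's empty slot, let go (x of plate in the frame of empty_slot between -0.004 and 0.004 m and y of plate in the frame of empty_slot between -0.006 and 0.006 m and z of plate in the frame of empty_slot between -0.003 and 0.004 m and angle between the z axis of plate and the z axis of carrier, either way round below 0.15 rad and contact force between the fingers and plate below 0.2 N and height (world z) of carrier below 0.005 m), for 0.2 s.
2. the carrier is lifted off the bench with the plate in its slot (x of plate in the frame of empty_slot between -0.004 and 0.004 m and y of plate in the frame of empty_slot between -0.006 and 0.006 m and z of plate in the frame of empty_slot between -0.003 and 0.004 m and angle between the z axis of plate and the z axis of carrier, either way round below 0.15 rad and contact force between the fingers and plate below 0.2 N and height (world z) of carrier above 0.03 m), for 0.1 s.
At the end, for the whole second after the job is handed in: The gripper holds the carrier still: underside 8 to 35 mm above the rim, within 8 mm of the mouth's centre, long axes within 0.09 rad, tilt under 0.08 rad, not touching the tank; the plate is home in its slot (4 mm across, 6 mm along, 4 mm in height) and not held by the fingers (x of plate in the frame of empty_slot between -0.004 and 0.004 m and y of plate in the frame of empty_slot between -0.006 and 0.006 m and z of plate in the frame of empty_slot between -0.003 and 0.004 m and angle between the z axis of plate and the z axis of carrier, either way round below 0.15 rad and contact force between the fingers and plate below 0.2 N and horizontal distance between carrier and tank_mouth below 0.008 m and angle between the x axis of carrier and the x axis of tank, either way round below 0.09 rad and z of carrier in the frame of tank_mouth between 0.008 and 0.035 m and angle between carrier's own z axis and vertical below 0.08 rad and linear speed of carrier below 0.02 m/s and contact force between the fingers and carrier above 1 N and contact force between carrier and tank below 0.1 N); the arm keeps its last pose, push and grip.
It fails at once if the carrier, the plate or the gripper touches the tank (contact force between any of carrier, plate, the arm, the fingers and tank above 0.5 N).
It fails at once if the carrier is tipped more than 0.4 rad (angle between carrier's own z axis and vertical above 0.4 rad).
It fails at once if a bystander is moved by more than 20 mm (distance of any of tube_rack, dish_stack, dish, beaker, bottle, jar from where it was at the start of the episode above 0.02 m).
It also fails if it takes over 72 s, if anything falls off the work surface, if the arm or the gripper's body presses on something with over 40 N, if the wrist force passes 120 N, or if a joint passes its speed limit or range.

## Robot

A 7-joint arm with a two-finger parallel gripper is mounted at the origin on the work surface. World frame = base frame: x ahead of the robot, y to its left, z up, the work surface at z = 0. Lengths are in m, angles in rad, forces in N, time in s.
With the tool pointing down it reaches from about 0.4 to 0.85 m from the base axis. Payload 4.4 kg.
Tool frame: the origin (TCP) lies at the very end of the fingers, on their centre line; the grasp point (between the pads) lies r.grasp_offset behind it (r.grasp_offset is the distance from the TCP to the grasp point, in m); z points along the fingers, y is the direction in which the jaws open and shut (so a half turn about z gives the same grasp; the last joint's range is limited). The gripper opens to 94 mm and grips with 3 to 60 N. Pads are 16 mm wide; open, the fingers measure 119 mm over their backs; the gripper's body (75 mm by 177 mm) begins 78 mm behind the grasp point.
Start: joints at [1.273, 0.628, 0.038, 1.517, -0.027, 0.996, -0.02], TCP at [0.149, -0.633, 0.205] pointing down, gripper open.
Joint ranges: [-3.06, 3.06], [-0.37, 2.12], [-1.25, 1.32], [0.18, 2.47], [-1.1, 4.24], [0.23, 1.98], [-2.94, 2.94]. Speed limits (rad/s): [2.57, 2.57, 3.14, 3.14, 3.14, 3.14, 3.14].

## Interface

Orientations are given as a unit quaternion [w, x, y, z].
In Python, from workcell import r, cams, job gives the robot as it stands.
- The arm moves only by the tool step_arm, never from a script. Its argument "series" is a list of rows, each a list of 6 numbers: the shift along the world's x, y, z scaled (see below), then the turn, a rotation vector about the world's x, y, z scaled (see below). A call has 1 to 8 rows; each row shifts and turns the pose as measured when the row begins; what a row does not reach is not made up. The controller multiplies each number of a shift by 0.12 m and each number of a turn by 90 degrees. A row lasts 1/10 s, in which the tool goes at most 50 mm and 8.59 degrees, less where a joint would pass 70% of its speed; a pose out of reach is approached as far as the arm can. A call with a number of a shift or a turn outside -1 to 1 is refused whole. A call with a gripper value outside its range is refused whole. "fingers" is the opening, from 0 (shut) to 1 (fully open), set as the call begins (left out, the last holds). The fingers move at their own pace and stop on an object; the grip force is fixed at half the most. Time passes only in rows, so rows that do not move let the fingers close. It gives the time, the measured TCP pose, the force and the opening at its end, in the units of the state.
- r.get_obs(): the state, without advancing time (a new reading comes with each control period).
- cams.grab_frame(name): name is "side" or "top" or "wrist"; returns the picture (480x640x3 uint8, red, green, blue); there is no depth.
- cams.camera_info(name): a dict with "camera_matrix" (3x3 intrinsics, pixels), "k1" (the pictures are not rectified: a ray, as slopes to the right and down, at radius r is drawn at 1 + k1 r^2 times it, then the intrinsics apply), "rvec" (rotation vector, rad) and "tvec" (3), from world to camera coordinates, as OpenCV has them; the wrist camera has in their place "hand_eye" (4x4, takes a point from camera to tool coordinates, whose origin is the TCP and whose axes are the flange's). Camera axes: x right, y down, z forward; pixel columns grow to the right and rows downward; lengths in m; the calibration is good to about 2 mm. A picture is of the moment at which its call begins: read the wrist's pose just before it. camera_info takes no time and is no camera call.
- job.hand_in(): hands the job in, once; it reports no verdict.
The state is a dict: "clock": time; "joint_pos": joint angles; "joint_vel": joint speeds; "joint_torque": joint torques, N m; "ee_pos": TCP position; "orientation": TCP orientation; "force": force on the tool from outside, world axes, zero at the start; "wrist_torque": the same for the moment, N m; "grip_width": finger opening in m.
Only numpy, scipy, OpenCV 4.12 (cv2) and the standard library are available. Lean on these libraries where they do the work, as an engineer would, in place of code of your own. Each camera call takes 0.05 s, during which the arm holds its last target.

## Working session

There is one attempt and no reset: what is moved stays moved. The work goes in short steps, Python scripts to look and compute and a tool call to move; the robot and the scene stay as the last step left them, time stands still between calls to the robot, and variables do not carry over. Pictures are saved under pics/ and viewed, and the job is handed in when it is done.

Besides the shell and the picture viewer there is one more tool, called after "Request:" by a JSON object that holds its "op" and its "data", one argument or row to a line. step_arm: Moves the arm, as the interface text tells. Its arguments: {"type":"object","properties":{"series":{"type":"array"},"fingers":{"type":"number"}},"required":["series"]}

```bash
ls; mkdir -p pics
python3 - <<'E'
from workcell import r,cams,job
import cv2
for n in("side","top","wrist"):
    cv2.imwrite(f"pics/{n}0.png",cams.grab_frame(n)[:,:,::-1]); print(n,cams.camera_info(n))
print(r.get_obs(), r.grasp_offset)
E
```

```text
pics
side {'camera_matrix': array([[546.61074646,   0.        , 324.85652919],
       [  0.        , 546.61074646, 236.11028839],
       [  0.        ,   0.        ,   1.        ]]), 'k1': -0.07171586463614477, 'rvec': array([ 2.3740668 , -0.76695519,  0.26572472]), 'tvec': array([-0.45841137,  0.31595978,  0.77135501])}
top {'camera_matrix': array([[497.56439617,   0.        , 319.56987812],
       [  0.        , 497.56439617, 241.87606051],
       [  0.        ,   0.        ,   1.        ]]), 'k1': 0.005582629199115402, 'rvec': array([ 2.22250322, -1.9547135 ,  0.2359377 ]), 'tvec': array([-0.06186264,  0.59010497,  0.89946807])}
wrist {'camera_matrix': array([[388.24276156,   0.        , 323.53509095],
       [  0.        , 388.24276156, 239.32288745],
       [  0.        ,   0.        ,   1.        ]]), 'k1': -0.038900996999051404, 'hand_eye': array([[-8.08757938e-04, -9.66929476e-01, -2.55042612e-01,
         7.43186175e-02],
       [ 9.99999663e-01, -8.18372991e-04, -6.84148349e-05,
        -1.74052338e-04],
       [-1.42567664e-04, -2.55042581e-01,  9.66929812e-01,
        -1.79257587e-01],
       [ 0.00000000e+00,  0.00000000e+00,  0.00000000e+00,
         1.00000000e+00]])}
{'clock': 0.15, 'joint_pos': array([ 1.27318981,  0.62911773,  0.03844985,  1.51809228, -0.0269712 ,
        0.99630578, -0.01999447]), 'joint_vel': array([-1.86164587e-03, -1.44772502e-03, -7.93621422e-04, -2.83608497e-03,
       -2.20879187e-04, -6.79119223e-05,  1.33779505e-03]), 'joint_torque': array([ 1.43958150e-03, -5.50084770e+01,  1.14474759e+00, -1.86814409e+01,
       -5.22334641e-02,  2.09956372e-02,  8.94306095e-05]), 'ee_pos': array([ 0.14924006, -0.63213573,  0.20479045]), 'orientation': array([-6.96032537e-04,  9.93289270e-01,  1.15654365e-01, -9.58887805e-05]), 'force': array([ 0.15925872, -0.29331396,  0.66889281]), 'wrist_torque': array([0.04261643, 0.04345384, 0.05228072]), 'grip_width': 0.09395784989760632} 0.0188
```

View pics/top0.png

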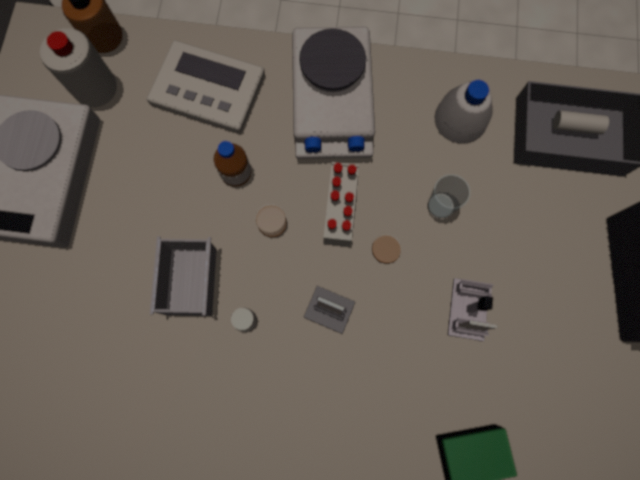

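View pics/side0.png

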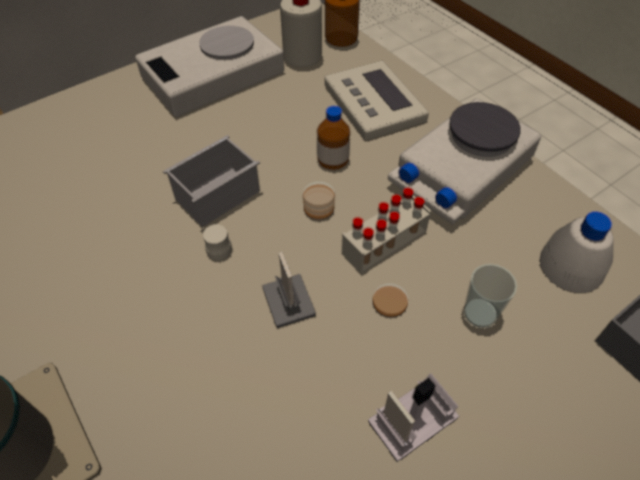

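View pics/wrist0.png

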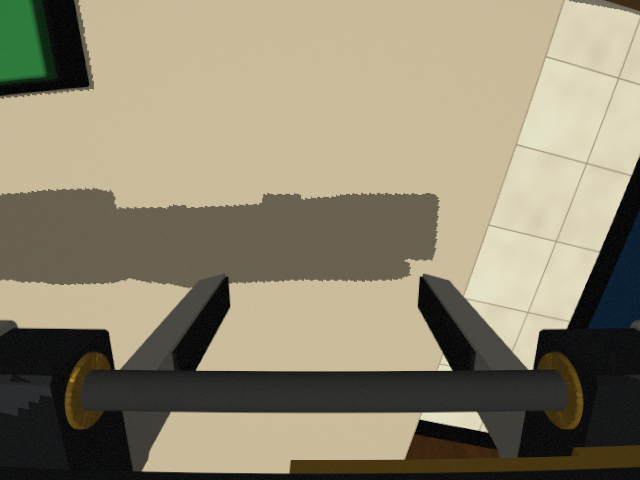

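```bash
cat > h.py <<'E'
from workcell import r,cams,job
import cv2, numpy as np
from scipy.spatial.transform import Rotation as R
def Rq(q): return R.from_quat([q[1],q[2],q[3],q[0]])
def cam(n,obs=None):
    ci=cams.camera_info(n); K=ci['camera_matrix']; d=np.array([ci['k1'],0,0,0,0.])
    if n=='wrist':
        o=obs; H=ci['hand_eye']; Rt=Rq(o['orientation']).as_matrix()
        Rwc=Rt@H[:3,:3]; c=Rt@H[:3,3]+o['ee_pos']
        Rcw=Rwc.T; return K,d,Rcw,-Rcw@c
    return K,d,R.from_rotvec(ci['rvec']).as_matrix(),ci['tvec']
def proj(C,P):
    K,d,Rc,t=C
    return cv2.projectPoints(np.asarray(P,float).reshape(-1,1,3),cv2.Rodrigues(Rc)[0],t,K,d)[0].reshape(-1,2)
def back(C,uv,z):
    K,d,Rc,t=C
    n=cv2.undistortPoints(np.asarray(uv,float).reshape(-1,1,2),K,d,None,None,None).reshape(-1,2)
    dr=np.c_[n,np.ones(len(n))]@Rc; c=-Rc.T@t
    z=np.broadcast_to(z,len(n)); s=(z-c[2])/dr[:,2]
    return c+dr*s[:,None]
def crop(img,x,y,w,h,k,fn):
    cv2.imwrite(fn,cv2.resize(img[y:y+h,x:x+w,::-1],None,fx=k,fy=k,interpolation=cv2.INTER_CUBIC))
def obb(x,y,yaw,dims,z0=0,off=(0,0)):
    "box corners: dims lx,ly,lz"
    c,s=np.cos(yaw),np.sin(yaw); P=[]
    for a in(-1,1):
        for b in(-1,1):
            for e in(0,1):
                u=off[0]+a*dims[0]/2; v=off[1]+b*dims[1]/2
                P.append([x+c*u-s*v,y+s*u+c*v,z0+e*dims[2]])
    return np.array(P)
E
python3 - <<'E'
from h import *
t=cv2.imread('pics/top0.png')[:,:,::-1]
crop(t,420,260,100,90,8,'pics/c1.png');crop(t,290,275,80,60,10,'pics/c2.png');crop(t,135,220,100,110,5,'pics/c3.png')
C=cam('top');Cs=cam('side')
print(proj(C,[[0,0,0],[.5,0,0],[.5,.3,0]]))
for n,p in dict(carrier=(470,310),stand=(330,310),tank=(183,283),rack=(341,203),bottle=(237,175),jar=(243,321),stack=(271,226),dish=(386,250),beaker=(452,195)).items(): print(n,back(C,[p],0.01))
E
```

```text
[[285.2658039  569.1011166 ]
 [320.39411166 294.7242855 ]
 [175.49562571 276.13561912]]
carrier [[ 0.50663349 -0.30183211  0.01      ]]
stand [[ 0.47070598 -0.02309422  0.01      ]]
tank [[0.48680884 0.27915924 0.01      ]]
rack [[ 0.6968214  -0.01863783  0.01      ]]
bottle [[0.73044574 0.20917943 0.01      ]]
jar [[0.42693737 0.14624567 0.01      ]]
stack [[0.6281078  0.12028938 0.01      ]]
dish [[ 0.60783198 -0.12268062  0.01      ]]
beaker [[ 0.74474894 -0.25003635  0.01      ]]
```

View pics/c1.png

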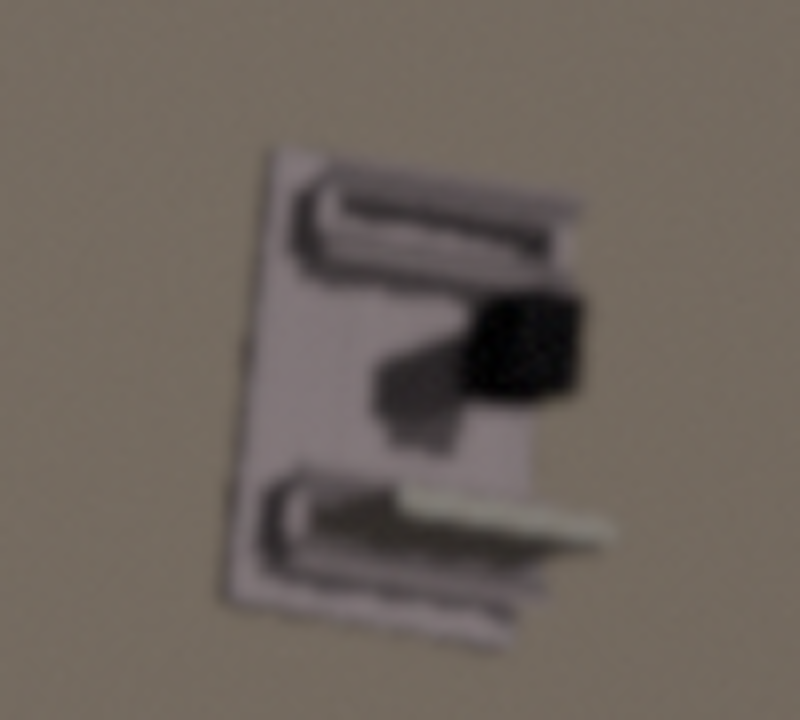

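View pics/c2.png

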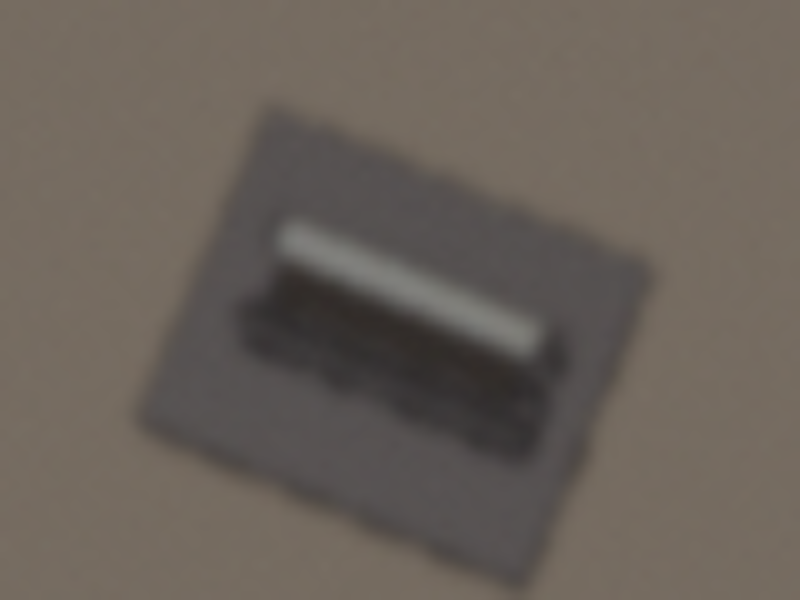

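View pics/c3.png

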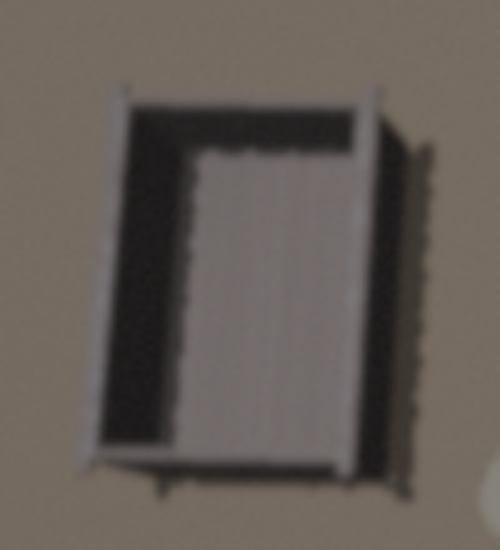

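```bash
cat >> h.py <<'E'
from scipy.optimize import least_squares
def fitpose(obs,x0):
    "obs list of (C, local pts Nx3, px Nx2); planar pose x,y,yaw"
    def T(p,L):
        c,s=np.cos(p[2]),np.sin(p[2]); L=np.asarray(L,float)
        return np.c_[p[0]+c*L[:,0]-s*L[:,1],p[1]+s*L[:,0]+c*L[:,1],L[:,2]]
    f=lambda p:np.concatenate([(proj(C,T(p,L))-px).ravel() for C,L,px in obs])
    s=least_squares(f,x0,x_scale=[.01,.01,.1],loss='soft_l1'); return s.x,f(s.x).reshape(-1,2)
def px(pts,x,y,k): return (np.asarray(pts,float)+.5)/k-.5+[x,y]
E
python3 - <<'E'
from h import *
np.set_printoptions(precision=4,suppress=True)
C=cam('top')
m=back(C,px([(268,108),(652,270),(525,582),(140,425)],290,275,10),.012)
print('stand',m[:,:2],m.mean(0)); print(np.linalg.norm(np.diff(m,axis=0),axis=1))
d=m[0]-m[3]+m[1]-m[2]; print('yaw x', np.arctan2(d[1],d[0]))
p=back(C,px([(290,222),(545,330),(530,355),(277,245)],290,275,10),.112); print('plate',p[:,:2],p.mean(0)); d=p[0]-p[1]; print(np.arctan2(d[1],d[0])-np.pi/2)
p=back(C,px([(272,150),(228,600),(510,645)],420,260,8),.010);print('carr',p[:,:2],'c',(p[0]+p[2])/2,np.linalg.norm(np.diff(p,axis=0),axis=1)); d=p[0]-p[1];print(np.arctan2(d[1],d[0])); d=p[1]-p[2];print(np.arctan2(d[1],d[0])-np.pi/2)
print('handle',back(C,px([(527,347)],420,260,8),.128),'fixedplate',back(C,px([(397,488),(612,530)],420,260,8),.110))
m=back(C,px([(122,92),(375,92),(345,475),(85,468)],135,220,5),.080);print('tank',m[:,:2],m.mean(0),np.linalg.norm(np.diff(m,axis=0),axis=1));d=m[0]-m[3]+m[1]-m[2]; print('yaw x', np.arctan2(d[1],d[0]))
E
```

```text
stand [[ 0.5163  0.0104]
 [ 0.4936 -0.0703]
 [ 0.429  -0.0522]
 [ 0.4499  0.0275]] [ 0.4722 -0.0212  0.012 ]
[0.0839 0.0671 0.0824]
yaw x -0.26289163664766135
plate [[ 0.4815  0.0018]
 [ 0.468  -0.0463]
 [ 0.4632 -0.0442]
 [ 0.477   0.0036]] [ 0.4724 -0.0213  0.112 ]
-0.2731156975968809
carr [[ 0.5667 -0.2649]
 [ 0.4525 -0.2614]
 [ 0.4505 -0.3314]] c [ 0.5086 -0.2981  0.01  ] [0.1142 0.07  ]
-0.03103323330060989
-0.028858633167086367
handle [[ 0.5065 -0.294   0.128 ]] fixedplate [[ 0.4738 -0.2723  0.11  ]
 [ 0.4707 -0.3207  0.11  ]]
tank [[0.5587 0.3213]
 [0.5711 0.2249]
 [0.4252 0.2098]
 [0.4155 0.3059]] [0.4926 0.2655 0.08  ] [0.0973 0.1467 0.0966]
yaw x 0.10505373140056246
```

Request:
{"op": "step_arm", "data": {
  "series": [
    [0.25, 0.29, 0.1, 0, 0, -0.02],
    [0.25, 0.29, 0.1, 0, 0, -0.02],
    [0.25, 0.29, 0.1, 0, 0, -0.02],
    [0.25, 0.29, 0.1, 0, 0, -0.02],
    [0.25, 0.29, 0.1, 0, 0, -0.02],
    [0.25, 0.29, 0.1, 0, 0, -0.02],
    [0.25, 0.29, 0.1, 0, 0, -0.02],
    [0.25, 0.29, 0.1, 0, 0, -0.02]
  ],
  "fingers": 1
}}

```text
clock: 0.95
ee_pos: [0.3867, -0.3457, 0.2991]
orientation: [-0.003, 1.0, -0.023, -0.003]
force: [1.2, -1.1, -0.4]
grip_width: 0.0938
```

Request:
{"op": "step_arm", "data": {
  "series": [
    [0.25, 0.15, 0, 0, 0, 0.01],
    [0.2, 0.15, 0, 0, 0, 0],
    [0, 0, 0, 0, 0, 0],
    [0, 0, 0, 0, 0, 0]
  ]
}}

```text
clock: 1.35
ee_pos: [0.4483, -0.3004, 0.3008]
orientation: [-0.004, 1.0, -0.008, -0.001]
force: [-0.3, -0.3, -1.8]
grip_width: 0.094
```

Run:
```python
from h import *
o=r.get_obs();im=cams.grab_frame('wrist');cv2.imwrite('pics/w1.png',im[:,:,::-1])
print(o['clock'],o['ee_pos'],o['orientation'],o['joint_pos'])
np.save('w1.npy',np.r_[o['ee_pos'],o['orientation']])
```

```text
1.35 [ 0.44833088 -0.30044113  0.30080107] [-0.00405225  0.99996054 -0.00782159 -0.00115272] [ 0.51300915  0.37429577  0.04200005  1.68828133 -0.0238437   1.08560319
 -1.02310111]
```

View pics/w1.png

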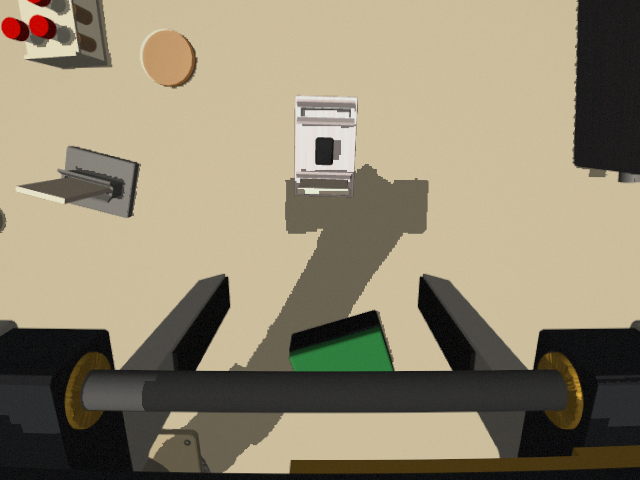

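Run:
```python
from h import *
t=cv2.imread('pics/w1.png')[:,:,::-1]
crop(t,280,85,90,120,6,'pics/c4.png');crop(t,10,135,140,90,5.5,'pics/c5.png')
```

```text
(no output)
```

View pics/c4.png

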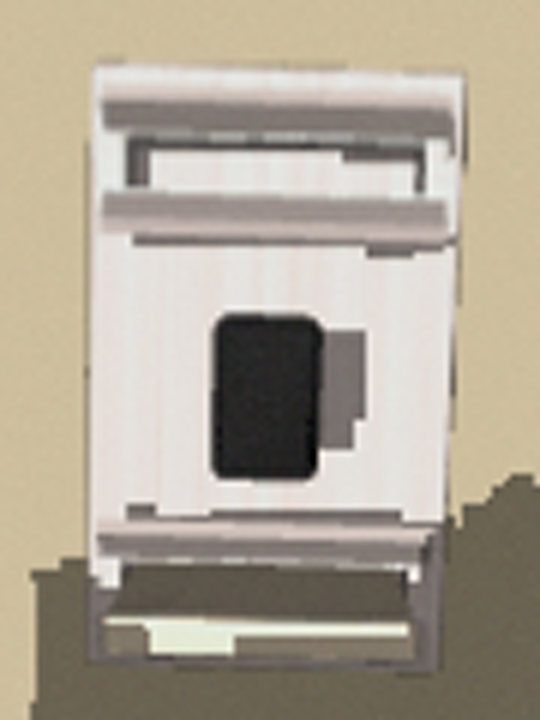

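View pics/c5.png

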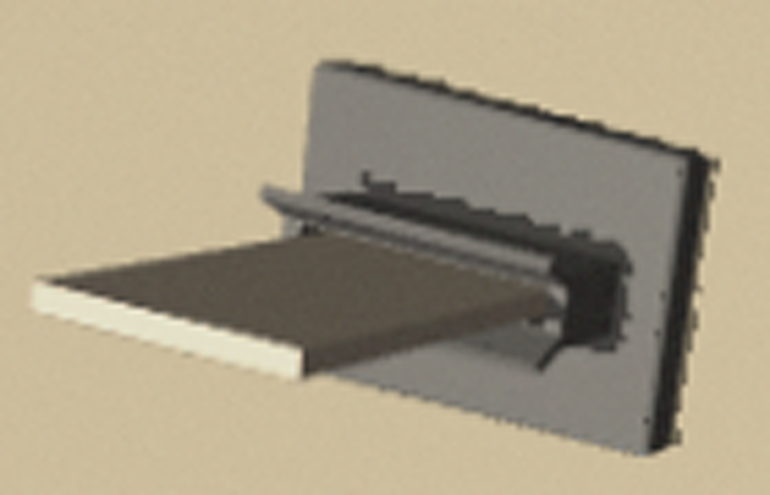

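Run:
```python
from h import *
np.set_printoptions(precision=4,suppress=True)
v=np.load('w1.npy');C=cam('wrist',dict(ee_pos=v[:3],orientation=v[3:]));Ct=cam('top')
L=[(.058,.036,.01),(.058,-.036,.01),(-.058,-.036,.01),(-.058,.036,.01)]
a=(C,L,px([(95,68),(462,75),(438,670),(92,662)],280,85,6))
b=(Ct,[L[0],L[3],L[2]],px([(272,150),(228,600),(510,645)],420,260,8))
for o in([a],[b],[a,b]): print(*fitpose(o,[.5,-.3,0]))
p,_=fitpose([a],[.5,-.3,0])
def T(L): 
    L=np.array(L);c,s=np.cos(p[2]),np.sin(p[2]);return np.c_[p[0]+c*L[:,0]-s*L[:,1],p[1]+s*L[:,0]+c*L[:,1],L[:,2]]
q=proj(C,T([(.012,.008,.128),(.012,-.008,.128),(-.012,-.008,.128),(-.012,.008,.128),(.0425,.027,.04),(.0425,-.027,.04),(.0335,.027,.01),(-.041,.025,.11),(-.041,-.025,.11),(-.035,.025,.11)]))
print((q-[280,85]+.5)*6-.5)
print('plate/stand')
S=[(.035,.0425,.012),(.035,-.0425,.012),(-.035,-.0425,.012)]
P=[(-.003,.025,.112),(-.003,-.025,.112),(.003,-.025,.112)]
print(*fitpose([(C,S,px([(318,62),(692,155),(650,452)],10,135,5.5))],[.47,-.02,-.27]))
print(*fitpose([(C,P,px([(32,308),(302,378),(302,350)],10,135,5.5))],[.47,-.02,-.27]))
```

```text
[ 0.5101 -0.3003 -0.0383] [[-0.8327 -0.7293]
 [ 0.8053 -0.4929]
 [ 0.7374  0.7679]
 [-0.7204  0.7427]]
[ 0.5089 -0.2986 -0.0337] [[-0.1513 -0.7146]
 [-0.3981  0.122 ]
 [ 0.5995  0.4618]]
[ 0.5098 -0.2999 -0.0373] [[-1.2818 -0.4467]
 [ 0.3482 -0.2788]
 [ 0.403   0.9607]
 [-1.0469  0.9951]
 [ 0.6346 -1.0976]
 [ 0.2003 -0.3173]
 [ 1.1809  0.1521]]
[[214.7756 315.5744]
 [323.9778 318.0395]
 [319.4542 483.831 ]
 [212.0634 481.3871]
 [126.1302 138.0768]
 [425.9702 144.7963]
 [135.8918 197.7397]
 [105.9136 655.1384]
 [419.2772 662.3315]
 [106.1053 617.5636]]
plate/stand
[ 0.4747 -0.0223 -0.2696] [[-0.6382 -0.6095]
 [ 0.1189 -0.1491]
 [ 0.4605  1.1053]]
[ 0.4747 -0.0216 -0.2833] [[-0.2041  0.02  ]
 [-0.1823  0.3816]
 [ 0.4031 -0.395 ]]
```

```bash
cat > go.py <<'E'
import sys
from h import *
x,y,z,yaw=map(float,sys.argv[1:5]); o=r.get_obs()
D=R.from_euler('z',yaw)*R.from_euler('x',np.pi)
rv=(D*Rq(o['orientation']).inv()).as_rotvec()
print('clock',round(o['clock'],2),'shift units',np.round((np.array([x,y,z])-o['ee_pos'])/.12,3),'turn units',np.round(rv/(np.pi/2),4), 'mm',np.round((np.array([x,y,z])-o['ee_pos'])*1e3,1),'F',np.round(o['force'],1),'w',round(o['grip_width'],4))
E
python3 go.py .4735 -.0215 .2 -.272
```

```text
clock 1.4 shift units [ 0.208  2.322 -0.84 ] turn units [-0.0057 -0.0004 -0.1631] mm [  25.   278.7 -100.8] F [ 0.3  0.  -0.3] w 0.0935
```

Request:
{"op": "step_arm", "data": {
  "series": [
    [0.03, 0.35, -0.12, 0, 0, -0.024],
    [0.03, 0.35, -0.12, 0, 0, -0.024],
    [0.03, 0.35, -0.12, 0, 0, -0.024],
    [0.03, 0.35, -0.12, 0, 0, -0.024],
    [0.03, 0.35, -0.12, -0.003, 0, -0.024],
    [0.03, 0.3, -0.12, -0.003, 0, -0.024],
    [0.03, 0.2, -0.1, 0, 0, -0.02],
    [0, 0, 0, 0, 0, 0]
  ]
}}

```text
clock: 2.2
ee_pos: [0.466, -0.0357, 0.1992]
orientation: [0.005, 0.988, -0.155, -0.001]
force: [-0.8, -0.4, 0.9]
grip_width: 0.0939
```

```bash
python3 go.py .4735 -.0215 .2 -.272
```

```text
clock 2.2 shift units [0.062 0.118 0.007] turn units [ 0.0059 -0.0016  0.0251] mm [ 7.5 14.2  0.8] F [-0.8 -0.4  0.9] w 0.0939
```

Request:
{"op": "step_arm", "data": {
  "series": [
    [0.062, 0.118, 0, 0.006, -0.002, 0.025],
    [0, 0, 0, 0, 0, 0],
    [0, 0, 0, 0, 0, 0]
  ]
}}

```text
clock: 2.5
ee_pos: [0.474, -0.0253, 0.2]
orientation: [0.0, 0.991, -0.136, 0.001]
force: [0.3, -0.8, 0.0]
grip_width: 0.0941
```

```bash
python3 go.py .4735 -.0215 .2 -.272
python3 - <<'E'
from h import *
o=r.get_obs();im=cams.grab_frame('wrist');cv2.imwrite('pics/w2.png',im[:,:,::-1])
C=cam('wrist',o); print(proj(C,[o['ee_pos'],[.4735,-.0215,.112]]))
np.save('w2.npy',np.r_[o['ee_pos'],o['orientation']])
E
```

```text
clock 2.5 shift units [-0.004  0.032  0.   ] turn units [0.0007 0.001  0.0012] mm [-0.5  3.8  0. ] F [ 0.3 -0.8  0. ] w 0.0941
[[324.14347819 291.87707773]
 [318.96564311 246.67018281]]
```

View pics/w2.png

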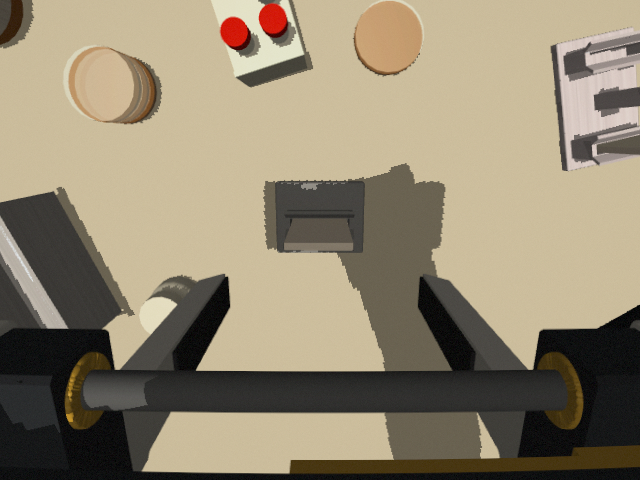

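Request:
{"op": "step_arm", "data": {
  "series": [
    [-0.004, 0.032, -0.3, 0, 0, 0],
    [0, 0, -0.3, 0, 0, 0],
    [0, 0, -0.25, 0, 0, 0],
    [0, 0, -0.15, 0, 0, 0],
    [0, 0, 0, 0, 0, 0]
  ]
}}

```text
clock: 3.05
ee_pos: [0.4773, -0.0279, 0.0797]
orientation: [0.001, 0.99, -0.141, 0.007]
force: [-0.2, -0.3, -0.1]
grip_width: 0.0941
```

```bash
python3 go.py .4735 -.0215 .076 -.272
```

```text
clock 3.05 shift units [-0.032  0.054 -0.03 ] turn units [0.0022 0.0081 0.0076] mm [-3.8  6.4 -3.7] F [-0.2 -0.3 -0.1] w 0.0941
```

Request:
{"op": "step_arm", "data": {
  "series": [
    [-0.032, 0.054, -0.03, 0.002, 0.008, 0.008],
    [0, 0, 0, 0, 0, 0],
    [0, 0, 0, 0, 0, 0]
  ]
}}

```text
clock: 3.35
ee_pos: [0.4748, -0.0226, 0.078]
orientation: [0.0, 0.991, -0.136, 0.001]
force: [-0.1, 0.7, -0.2]
grip_width: 0.0938
```

```bash
python3 go.py .4735 -.0215 .076 -.272
```

```text
clock 3.35 shift units [-0.011  0.009 -0.016] turn units [0.0004 0.0015 0.0006] mm [-1.3  1.1 -2. ] F [-0.1  0.7 -0.2] w 0.0938
```

Request:
{"op": "step_arm", "data": {
  "series": [
    [-0.011, 0.012, -0.016, 0, 0.0015, 0],
    [0, 0, 0, 0, 0, 0]
  ]
}}

```text
clock: 3.55
ee_pos: [0.4746, -0.021, 0.0775]
orientation: [0.0, 0.991, -0.136, 0.002]
force: [-0.9, -0.3, -0.6]
grip_width: 0.0941
```

Request:
{"op": "step_arm", "data": {
  "series": [
    [0, 0, 0, 0, 0, 0],
    [0, 0, 0, 0, 0, 0],
    [0, 0, 0, 0, 0, 0],
    [0, 0, 0, 0, 0, 0],
    [0, 0, 0, 0, 0, 0],
    [0, 0, 0, 0, 0, 0],
    [0, 0, 0, 0, 0, 0]
  ],
  "fingers": 0
}}

```text
clock: 4.25
ee_pos: [0.4751, -0.021, 0.0782]
orientation: [-0.0, 0.991, -0.136, 0.002]
force: [-0.5, 0.7, 0.2]
grip_width: 0.0498
```

```bash
python3 go.py .4735 -.0215 .076 -.272
```

```text
clock 4.25 shift units [-0.014 -0.004 -0.018] turn units [0.0004 0.003  0.0004] mm [-1.6 -0.5 -2.2] F [-0.5  0.7  0.2] w 0.0498
```

Request:
{"op": "step_arm", "data": {
  "series": [
    [0, 0, 0.1, 0, 0.002, 0],
    [-0.01, 0, 0.25, 0, 0.001, 0],
    [-0.01, 0, 0.35, 0, 0, 0],
    [0, 0, 0.35, 0, 0, 0],
    [0, 0, 0.3, 0, 0, 0],
    [0, 0, 0, 0, 0, 0]
  ]
}}

```text
clock: 4.85
ee_pos: [0.4708, -0.0212, 0.2446]
orientation: [0.001, 0.991, -0.136, -0.002]
force: [0.7, 1.2, -1.7]
grip_width: 0.0499
```

```bash
python3 go.py .546 -.301 .23 -.037
python3 - <<'E'
from h import *
o=r.get_obs();im=cams.grab_frame('wrist');cv2.imwrite('pics/w3.png',im[:,:,::-1])
C=cam('wrist',o); print(proj(C,[o['ee_pos']]))
E
```

```text
clock 4.85 shift units [ 0.627 -2.332 -0.122] turn units [ 0.0008 -0.0023  0.1501] mm [  75.2 -279.8  -14.6] F [ 0.7  1.2 -1.7] w 0.0499
[[324.14567472 291.87651884]]
```

View pics/w3.png

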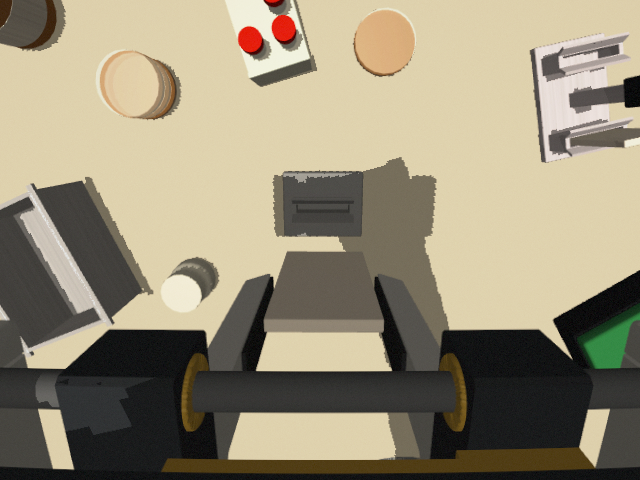

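Run:
```python
from h import *
t=cv2.imread('pics/w3.png')[:,:,::-1]
crop(t,255,240,140,100,5.7,'pics/c6.png')
```

```text
(no output)
```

View pics/c6.png

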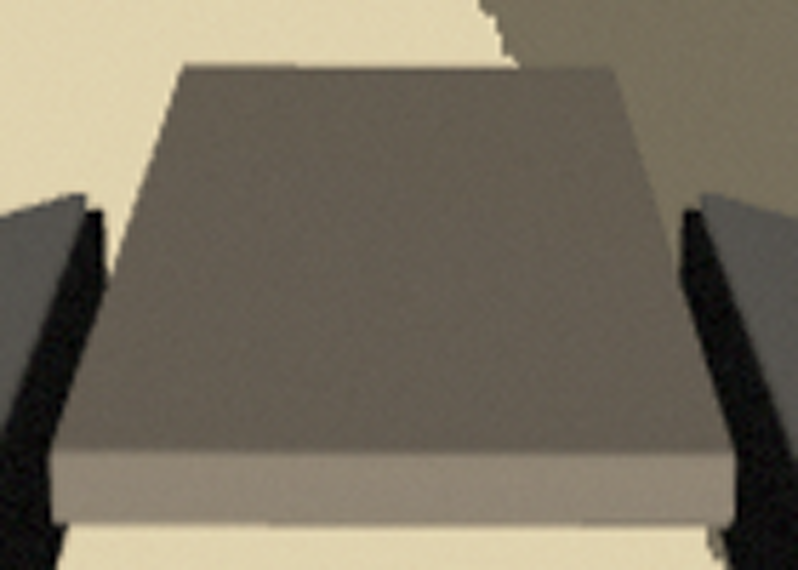

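Request:
{"op": "step_arm", "data": {
  "series": [
    [0.09, -0.33, 0, 0, 0, 0.022],
    [0.09, -0.33, 0, 0, 0, 0.022],
    [0.09, -0.33, 0, 0, 0, 0.022],
    [0.09, -0.33, 0, 0, 0, 0.022],
    [0.09, -0.33, -0.03, 0, 0, 0.022],
    [0.09, -0.33, -0.03, 0, 0, 0.02],
    [0.05, -0.2, -0.03, 0, 0, 0.01],
    [0, 0, 0, 0, 0, 0]
  ]
}}

```text
clock: 5.7
ee_pos: [0.5329, -0.2885, 0.2172]
orientation: [-0.002, 1.0, -0.018, -0.015]
force: [-0.4, 0.2, -1.7]
grip_width: 0.0501
```

```bash
python3 go.py .546 -.301 .23 -.037
```

```text
clock 5.7 shift units [ 0.109 -0.104  0.106] turn units [-0.0026 -0.0187 -0.0008] mm [ 13.1 -12.5  12.8] F [-0.4  0.2 -1.7] w 0.0501
```

Run:
```python
from h import *
np.set_printoptions(precision=4,suppress=True)
H=cams.camera_info('wrist')['hand_eye'];K,d,_,_=cam('top');ci=cams.camera_info('wrist')
C=(ci['camera_matrix'],np.array([ci['k1'],0,0,0,0]),H[:3,:3].T,-H[:3,:3].T@H[:3,3])
P=px([(183,65),(613,68),(735,453),(50,453),(735,525),(52,525)],255,240,5.7)
L=np.array([(.003,-.025,0),(.003,.025,0),(.003,.025,-.1),(.003,-.025,-.1),(-.003,.025,-.1),(-.003,-.025,-.1)])
f=lambda p:(proj(C,R.from_rotvec([p[4],p[3],p[5]]).apply(L)+[p[0],p[1],p[2]])-P).ravel()
s=least_squares(f,[0,0,.066,0,0,0]);print(s.x,s.fun.reshape(-1,2))
```

```text
[-0.002   0.0003  0.0676 -0.0045 -0.0057 -0.0008] [[ 0.0192  0.2509]
 [-0.0402 -0.2672]
 [ 0.2646 -0.1512]
 [-0.1052 -0.2928]
 [-0.3064  0.3116]
 [ 0.1596  0.1472]]
```

Request:
{"op": "step_arm", "data": {
  "series": [
    [0.109, -0.104, 0.106, -0.0026, -0.0187, 0],
    [0, 0, 0, 0, 0, 0],
    [0, 0, 0, 0, 0, 0]
  ]
}}

```text
clock: 6.0
ee_pos: [0.5427, -0.2974, 0.2239]
orientation: [-0.004, 1.0, -0.018, -0.005]
force: [-0.3, 0.5, -0.9]
grip_width: 0.0495
```

```bash
python3 go.py .546 -.301 .23 -.037;python3 - <<'E'
from h import *
o=r.get_obs();im=cams.grab_frame('wrist');cv2.imwrite('pics/w4.png',im[:,:,::-1])
np.save('w4.npy',np.r_[o['ee_pos'],o['orientation']])
im=cams.grab_frame('top');cv2.imwrite('pics/t4.png',im[:,:,::-1])
im=cams.grab_frame('side');cv2.imwrite('pics/s4.png',im[:,:,::-1])
E
```

```text
clock 6.0 shift units [ 0.027 -0.03   0.051] turn units [-0.0047 -0.0064 -0.0007] mm [ 3.3 -3.6  6.1] F [-0.3  0.5 -0.9] w 0.0495
```

View pics/w4.png

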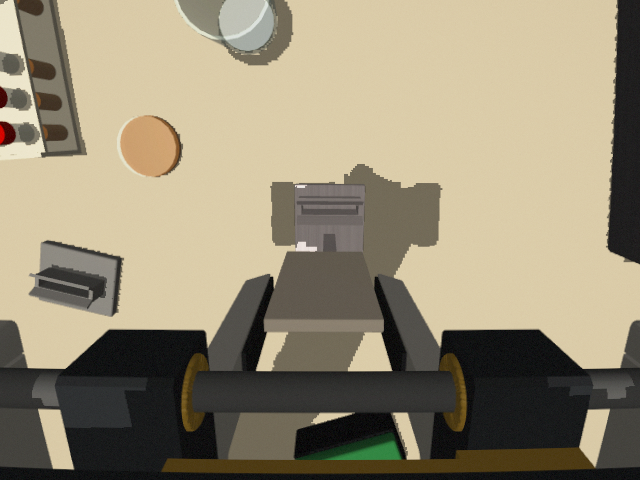

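View pics/s4.png

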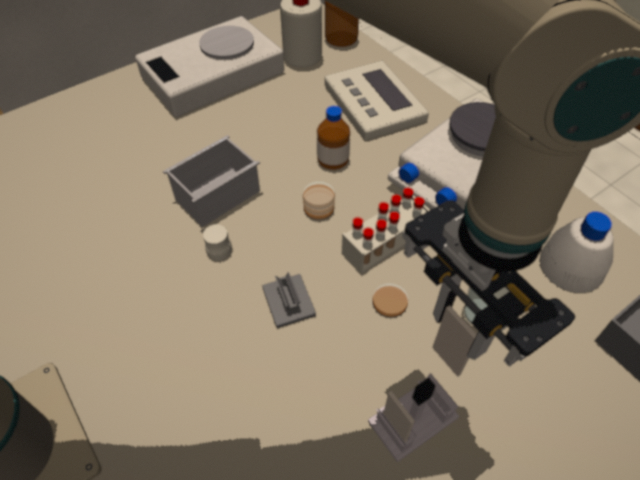

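Run:
```python
from h import *
np.set_printoptions(precision=4,suppress=True)
t=cv2.imread('pics/w4.png')[:,:,::-1]
crop(t,280,170,100,95,8,'pics/c7.png')
v=np.load('w4.npy');C=cam('wrist',dict(ee_pos=v[:3],orientation=v[3:]))
p=[.5095,-.2999,-.0375]
def T(L): 
    L=np.array(L);c,s=np.cos(p[2]),np.sin(p[2]);return np.c_[p[0]+c*L[:,0]-s*L[:,1],p[1]+s*L[:,0]+c*L[:,1],L[:,2]]
q=proj(C,T([(.058,.036,.01),(.058,-.036,.01),(.0425,.027,.01),(.0425,-.027,.01),(.0335,-.027,.01),(.0335,.027,.01)]))
print((q-[280,170]+.5)*8-.5)
```

```text
[[110.6825 125.4423]
 [680.7025 126.4563]
 [183.4618 246.9416]
 [606.7597 247.787 ]
 [605.224  317.25  ]
 [184.394  316.3567]]
```

View pics/c7.png

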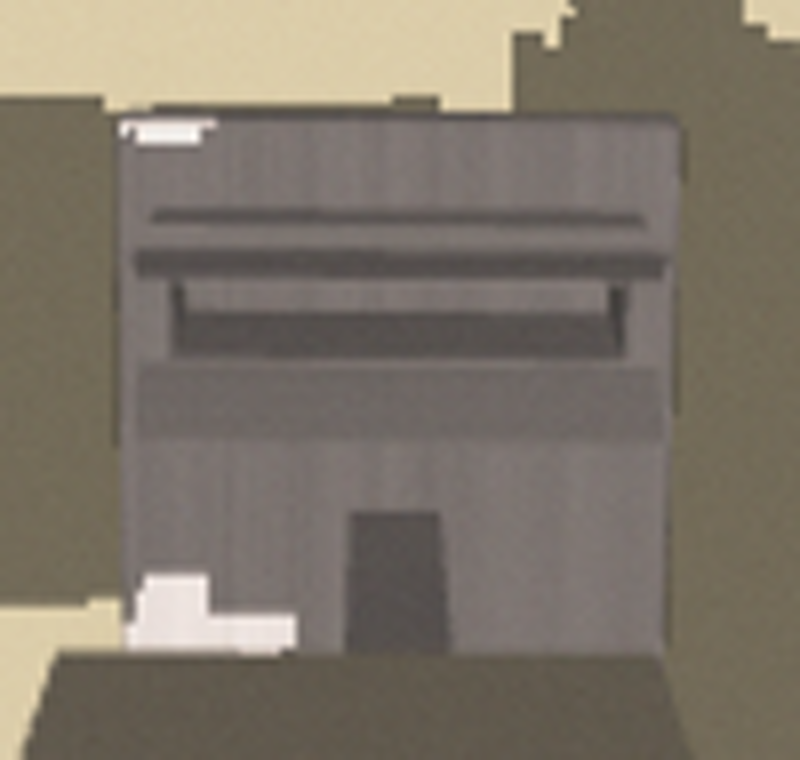

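```bash
python3 go.py .5503 -.3014 .13 -.038
```

```text
clock 6.15 shift units [ 0.057 -0.028 -0.791] turn units [-0.0037 -0.0052 -0.0016] mm [  6.9  -3.4 -94.9] F [-0.4  0.9 -1.1] w 0.0496
```

Request:
{"op": "step_arm", "data": {
  "series": [
    [0.04, -0.02, 0, -0.004, -0.005, -0.001],
    [0.02, -0.01, -0.2, 0, 0, 0],
    [0, 0, -0.25, 0, 0, 0],
    [0, 0, -0.2, 0, 0, 0],
    [0, 0, -0.1, 0, 0, 0],
    [0, 0, 0, 0, 0, 0]
  ]
}}

```text
clock: 6.75
ee_pos: [0.5535, -0.2983, 0.1337]
orientation: [0.001, 1.0, -0.016, 0.003]
force: [-0.6, 0.4, -0.6]
grip_width: 0.0499
```

```bash
python3 go.py .5503 -.3014 .13 -.038
```

```text
clock 6.75 shift units [-0.027 -0.026 -0.031] turn units [ 0.0014  0.0034 -0.0036] mm [-3.2 -3.1 -3.7] F [-0.6  0.4 -0.6] w 0.0499
```

Request:
{"op": "step_arm", "data": {
  "series": [
    [-0.027, -0.026, -0.031, 0.001, 0.003, -0.003],
    [0, 0, 0, 0, 0, 0],
    [0, 0, 0, 0, 0, 0]
  ]
}}

```text
clock: 7.05
ee_pos: [0.5518, -0.3022, 0.1322]
orientation: [0.001, 1.0, -0.019, 0.002]
force: [1.6, -0.8, -0.8]
grip_width: 0.0496
```

```bash
python3 go.py .5503 -.3014 .13 -.038
python3 - <<'E'
from h import *
o=r.get_obs();im=cams.grab_frame('wrist');cv2.imwrite('pics/w5.png',im[:,:,::-1])
crop(im,230,170,180,130,4.4,'pics/c8.png')
im=cams.grab_frame('side');crop(im,340,300,150,150,5,'pics/c9.png')
E
```

```text
clock 7.05 shift units [-0.013  0.007 -0.018] turn units [ 0.0015  0.0024 -0.0006] mm [-1.5  0.8 -2.2] F [ 1.6 -0.8 -0.8] w 0.0496
```

View pics/c8.png

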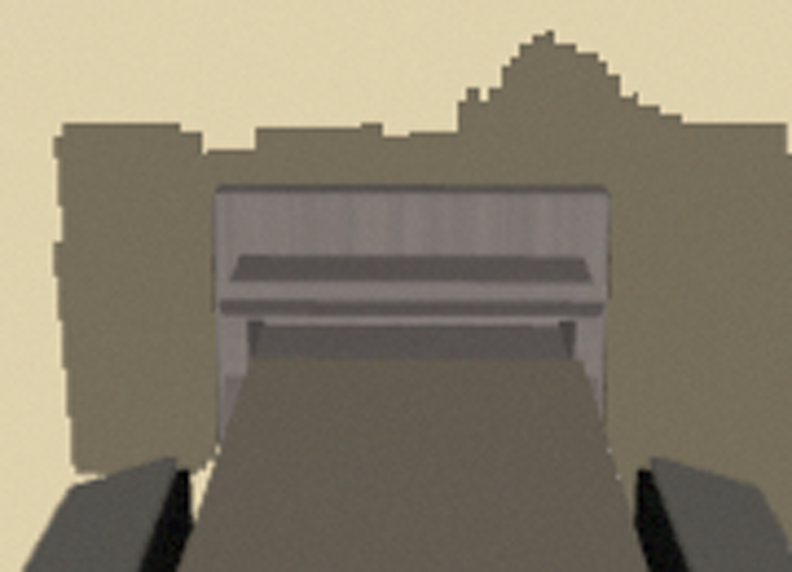

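View pics/c9.png

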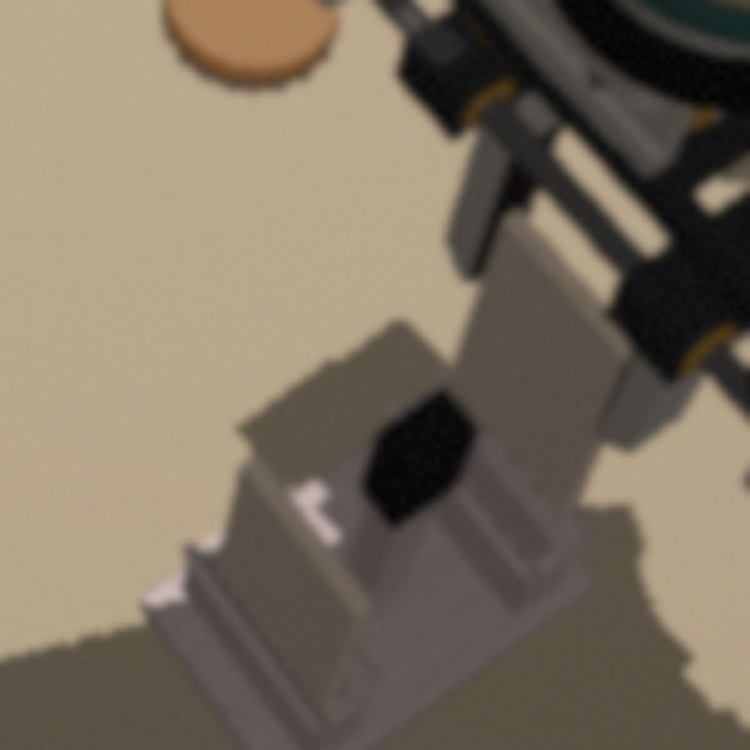

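Request:
{"op": "step_arm", "data": {
  "series": [
    [-0.013, 0.005, -0.06, 0.0015, 0.002, 0],
    [0, 0, -0.05, 0, 0, 0],
    [0, 0, 0, 0, 0, 0]
  ]
}}

```text
clock: 7.45
ee_pos: [0.5504, -0.3019, 0.119]
orientation: [0.0, 1.0, -0.019, 0.001]
force: [-0.7, 0.2, -0.7]
grip_width: 0.0495
```

```bash
python3 go.py .5503 -.3016 .11 -.038
python3 - <<'E'
from h import *
o=r.get_obs();im=cams.grab_frame('wrist')
crop(im,230,170,180,130,4.4,'pics/c10.png')
E
```

```text
clock 7.45 shift units [-0.001  0.002 -0.075] turn units [ 0.0004  0.0012 -0.0005] mm [-0.1  0.3 -9. ] F [-0.7  0.2 -0.7] w 0.0495
```

View pics/c10.png

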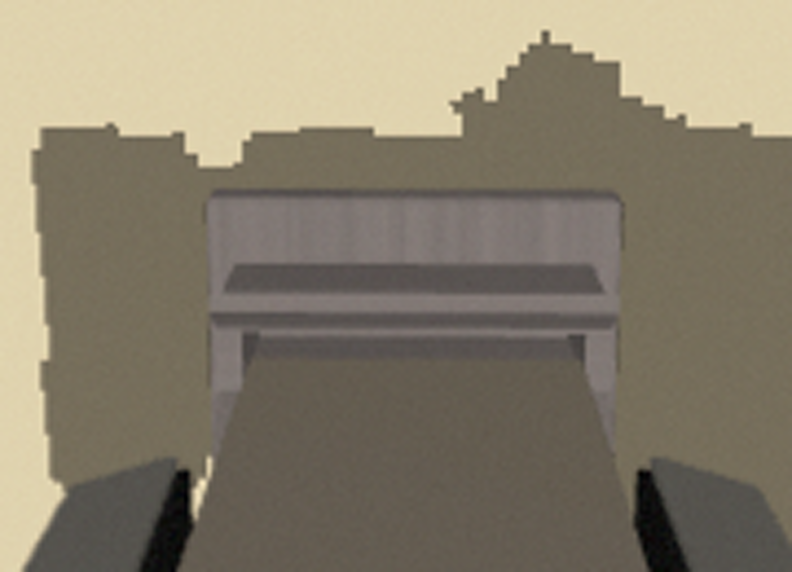

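Request:
{"op": "step_arm", "data": {
  "series": [
    [0, 0.001, -0.07, 0, 0.001, 0],
    [0, 0, -0.03, 0, 0, 0],
    [0, 0, 0, 0, 0, 0]
  ]
}}

```text
clock: 7.8
ee_pos: [0.5506, -0.3018, 0.1061]
orientation: [0.0, 1.0, -0.019, 0.0]
force: [0.1, -1.0, -0.6]
grip_width: 0.0496
```

```bash
python3 go.py .5503 -.3018 .0775 -.038
```

```text
clock 7.8 shift units [-0.003  0.    -0.238] turn units [ 0.0005  0.0003 -0.0005] mm [ -0.3   0.  -28.6] F [ 0.1 -1.  -0.6] w 0.0496
```

Request:
{"op": "step_arm", "data": {
  "series": [
    [-0.003, 0, -0.06, 0, 0, 0],
    [0, 0, -0.05, 0, 0, 0],
    [0, 0, 0, 0, 0, 0]
  ]
}}

```text
clock: 8.1
ee_pos: [0.5499, -0.3017, 0.0914]
orientation: [0.0, 1.0, -0.019, -0.0]
force: [-0.5, -0.1, -1.5]
grip_width: 0.0496
```

```bash
python3 go.py .5503 -.3018 .0775 -.038
```

```text
clock 8.1 shift units [ 0.004 -0.001 -0.116] turn units [ 0.0003 -0.0002 -0.0005] mm [  0.4  -0.1 -13.9] F [-0.5 -0.1 -1.5] w 0.0496
```

Request:
{"op": "step_arm", "data": {
  "series": [
    [0, 0, -0.06, 0, 0, 0],
    [0, 0, -0.03, 0, 0, 0],
    [0, 0, -0.015, 0, 0, 0],
    [0, 0, 0, 0, 0, 0]
  ]
}}

```text
clock: 8.5
ee_pos: [0.55, -0.3017, 0.0775]
orientation: [0.0, 1.0, -0.019, -0.0]
force: [-0.9, 0.5, -0.7]
grip_width: 0.0497
```

```bash
python3 go.py .5503 -.3018 .0775 -.038
```

```text
clock 8.5 shift units [ 0.003 -0.001  0.   ] turn units [ 0.0003 -0.0002 -0.0005] mm [ 0.3 -0.1  0. ] F [-0.9  0.5 -0.7] w 0.0497
```

Request:
{"op": "step_arm", "data": {
  "series": [
    [0, 0, -0.012, 0, 0, 0],
    [0, 0, -0.008, 0, 0, 0],
    [0, 0, 0, 0, 0, 0]
  ]
}}

```text
clock: 8.8
ee_pos: [0.5507, -0.302, 0.0766]
orientation: [0.001, 1.0, -0.019, 0.001]
force: [0.2, -0.2, -0.4]
grip_width: 0.0497
```

```bash
python3 go.py .5503 -.3018 .0755 -.038
```

```text
clock 8.8 shift units [-0.003  0.002 -0.009] turn units [ 0.0007  0.0009 -0.0005] mm [-0.4  0.2 -1.1] F [ 0.2 -0.2 -0.4] w 0.0497
```

Request:
{"op": "step_arm", "data": {
  "series": [
    [0, 0, -0.015, 0, 0, 0],
    [0, 0, -0.015, 0, 0, 0]
  ]
}}

```text
clock: 9.0
ee_pos: [0.551, -0.3022, 0.0761]
orientation: [0.001, 1.0, -0.019, 0.001]
force: [-3.8, 1.8, 15.8]
grip_width: 0.0498
```

```bash
python3 go.py .5503 -.3018 .0755 -.038
```

```text
clock 9.0 shift units [-0.006  0.003 -0.005] turn units [0.0009 0.0015 0.0001] mm [-0.7  0.4 -0.6] F [-3.8  1.8 15.8] w 0.0498
```

Request:
{"op": "step_arm", "data": {
  "series": [
    [0, 0, 0, 0, 0, 0],
    [0, 0, 0, 0, 0, 0],
    [0, 0, 0, 0, 0, 0],
    [0, 0, 0, 0, 0, 0],
    [0, 0, 0, 0, 0, 0]
  ],
  "fingers": 1
}}

```text
clock: 9.5
ee_pos: [0.5517, -0.3026, 0.0764]
orientation: [0.001, 1.0, -0.019, 0.002]
force: [0.1, -0.0, -0.1]
grip_width: 0.0863
```

```bash
python3 go.py .5503 -.3018 .2 -.038
```

```text
clock 9.5 shift units [-0.012  0.007  1.03 ] turn units [0.0015 0.0026 0.0002] mm [ -1.4   0.8 123.6] F [ 0.1 -0.  -0.1] w 0.0863
```

Request:
{"op": "step_arm", "data": {
  "series": [
    [0, 0, 0.1, 0, 0, 0],
    [-0.01, 0, 0.3, 0, 0, 0],
    [-0.01, 0, 0.35, 0, 0, 0],
    [-0.05, 0, 0.35, 0, 0, 0],
    [-0.2, 0, 0.25, 0, 0, 0],
    [-0.3, 0, 0.2, 0, 0, 0],
    [-0.25, 0, 0.0, 0, 0, 0],
    [0, 0, 0, 0, 0, 0]
  ]
}}

```text
clock: 10.3
ee_pos: [0.4497, -0.3014, 0.2737]
orientation: [0.002, 1.0, -0.018, 0.003]
force: [0.5, -0.7, 0.2]
grip_width: 0.094
```

```bash
python3 go.py .45 -.30 .27 -.038;python3 - <<'E'
from h import *
o=r.get_obs();im=cams.grab_frame('wrist');cv2.imwrite('pics/w6.png',im[:,:,::-1])
np.save('w6.npy',np.r_[o['ee_pos'],o['orientation']])
im=cams.grab_frame('side');cv2.imwrite('pics/s6.png',im[:,:,::-1])
E
```

```text
clock 10.3 shift units [ 0.003  0.012 -0.031] turn units [ 0.0027  0.0043 -0.001 ] mm [ 0.3  1.4 -3.7] F [ 0.5 -0.7  0.2] w 0.094
```

View pics/w6.png

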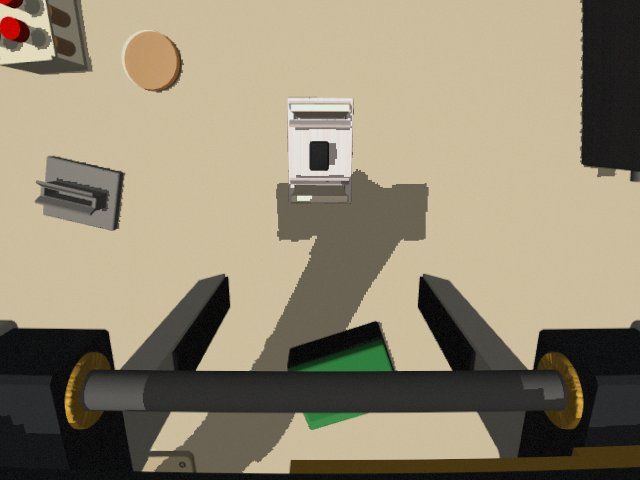

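View pics/s6.png

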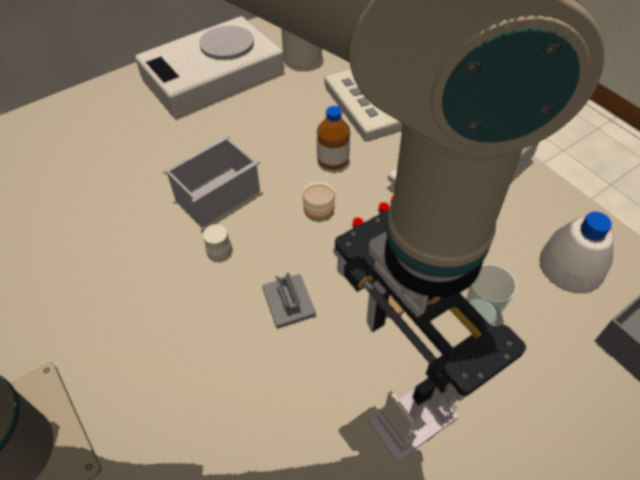

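Run:
```python
from h import *
np.set_printoptions(precision=4,suppress=True)
t=cv2.imread('pics/w6.png')[:,:,::-1]
crop(t,275,90,95,120,6,'pics/c11.png')
v=np.load('w6.npy');C=cam('wrist',dict(ee_pos=v[:3],orientation=v[3:]))
p=[.5103,-.3003,-.038]
def T(L): 
    L=np.array(L);c,s=np.cos(p[2]),np.sin(p[2]);return np.c_[p[0]+c*L[:,0]-s*L[:,1],p[1]+s*L[:,0]+c*L[:,1],L[:,2]]
q=proj(C,T([(.058,.036,.01),(.058,-.036,.01),(-.058,-.036,.01),(-.058,.036,.01),(.012,.008,.128),(-.012,-.008,.128),(.041,.025,.11),(.041,-.025,.11),(.035,.025,.11),(.035,-.025,.11),(-.035,.025,.11),(-.035,-.025,.11),(-.041,-.025,.11)]))
print((q-[275,90]+.5)*6-.5)
```

```text
[[ 71.5241  44.1676]
 [470.2892  44.5144]
 [459.3213 680.5076]
 [ 84.3783 680.5057]
 [207.6769 306.393 ]
 [324.8854 484.9778]
 [ 89.159   94.4522]
 [445.11    94.722 ]
 [ 89.9568 138.9221]
 [444.4681 139.1708]
 [ 99.1922 632.8745]
 [437.0629 632.8938]
 [436.4381 673.1004]]
```

View pics/c11.png

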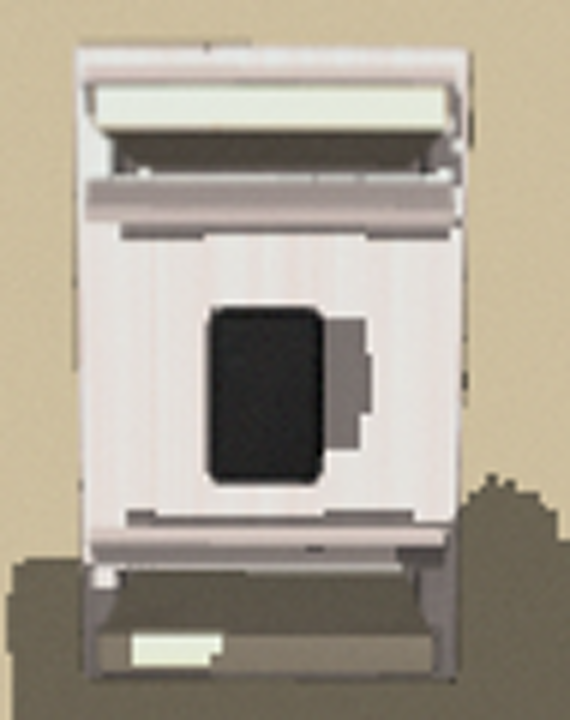

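```bash
python3 go.py .5103 -.3003 .18 -.038
```

```text
clock 10.4 shift units [ 0.471  0.005 -0.777] turn units [ 0.0027  0.0063 -0.0028] mm [ 56.5   0.6 -93.3] F [ 0.4  0.5 -0.2] w 0.094
```

Request:
{"op": "step_arm", "data": {
  "series": [
    [0.2, 0.005, -0.2, 0.003, 0.004, -0.001],
    [0.2, 0, -0.3, 0, 0, 0],
    [0.1, 0, -0.2, 0, 0, 0],
    [0, 0, 0, 0, 0, 0]
  ]
}}

```text
clock: 10.8
ee_pos: [0.5216, -0.299, 0.1873]
orientation: [-0.0, 1.0, -0.016, 0.005]
force: [0.2, -0.2, -0.1]
grip_width: 0.0942
```

```bash
python3 go.py .5103 -.3003 .18 -.038
```

```text
clock 10.8 shift units [-0.094 -0.01  -0.061] turn units [ 0.0001  0.0062 -0.0037] mm [-11.3  -1.3  -7.3] F [ 0.2 -0.2 -0.1] w 0.0942
```

Request:
{"op": "step_arm", "data": {
  "series": [
    [-0.09, -0.01, -0.06, 0, 0.006, -0.003],
    [0, 0, 0, 0, 0, 0],
    [0, 0, 0, 0, 0, 0]
  ]
}}

```text
clock: 11.1
ee_pos: [0.5104, -0.3001, 0.1803]
orientation: [-0.0, 1.0, -0.018, -0.0]
force: [1.1, -0.3, 0.6]
grip_width: 0.0939
```

```bash
python3 go.py .5103 -.3003 .0915 -.038
```

```text
clock 11.1 shift units [-0.001 -0.001 -0.74 ] turn units [-0.0001 -0.0006 -0.0011] mm [ -0.1  -0.2 -88.8] F [ 1.1 -0.3  0.6] w 0.0939
```

Request:
{"op": "step_arm", "data": {
  "series": [
    [0, 0, -0.12, 0, 0, 0],
    [0, 0, -0.12, 0, 0, 0],
    [0, 0, -0.1, 0, 0, 0],
    [0, 0, -0.08, 0, 0, 0],
    [0, 0, 0, 0, 0, 0]
  ]
}}

```text
clock: 11.6
ee_pos: [0.5113, -0.3031, 0.134]
orientation: [0.003, 1.0, -0.02, 0.004]
force: [-0.1, 1.0, -0.6]
grip_width: 0.0939
```

```bash
python3 go.py .5103 -.3003 .0915 -.038
```

```text
clock 11.6 shift units [-0.009  0.023 -0.354] turn units [0.0033 0.0047 0.0009] mm [ -1.    2.8 -42.5] F [-0.1  1.  -0.6] w 0.0939
```

Request:
{"op": "step_arm", "data": {
  "series": [
    [-0.009, 0.023, -0.1, 0.003, 0.005, 0],
    [0, 0, -0.1, 0, 0, 0],
    [0, 0, -0.08, 0, 0, 0],
    [0, 0, -0.04, 0, 0, 0],
    [0, 0, 0, 0, 0, 0]
  ]
}}

```text
clock: 12.1
ee_pos: [0.5106, -0.3003, 0.093]
orientation: [0.0, 1.0, -0.02, -0.0]
force: [-0.2, 0.3, -0.1]
grip_width: 0.0936
```

```bash
python3 go.py .5103 -.3003 .0915 -.038
```

```text
clock 12.1 shift units [-0.002  0.    -0.012] turn units [ 0.0004 -0.0001  0.0009] mm [-0.3  0.  -1.5] F [-0.2  0.3 -0.1] w 0.0936
```

Centred on the handle. Closing.

Request:
{"op": "step_arm", "data": {
  "series": [
    [0, 0, -0.01, 0, 0, 0.001],
    [0, 0, 0, 0, 0, 0],
    [0, 0, 0, 0, 0, 0],
    [0, 0, 0, 0, 0, 0],
    [0, 0, 0, 0, 0, 0],
    [0, 0, 0, 0, 0, 0],
    [0, 0, 0, 0, 0, 0],
    [0, 0, 0, 0, 0, 0]
  ],
  "fingers": 0
}}

```text
clock: 12.9
ee_pos: [0.5116, -0.3009, 0.093]
orientation: [0.001, 1.0, -0.019, 0.001]
force: [0.1, -0.8, 0.2]
grip_width: 0.0332
```

Request:
{"op": "step_arm", "data": {
  "series": [
    [0, 0, 0, 0, 0, 0],
    [0, 0, 0, 0, 0, 0],
    [0, 0, 0, 0, 0, 0],
    [0, 0, 0, 0, 0, 0]
  ]
}}

```text
clock: 13.3
ee_pos: [0.5115, -0.3008, 0.0929]
orientation: [0.001, 1.0, -0.019, 0.001]
force: [-0.5, -0.1, 1.3]
grip_width: 0.0156
```

```bash
python3 go.py .5103 -.3003 .22 -.038
```

```text
clock 13.3 shift units [-0.01   0.004  1.059] turn units [ 0.001   0.0013 -0.0001] mm [ -1.2   0.5 127.1] F [-0.5 -0.1  1.3] w 0.0156
```

Request:
{"op": "step_arm", "data": {
  "series": [
    [0, 0, 0.03, 0, 0, 0],
    [0, 0, 0.06, 0, 0, 0],
    [0, 0, 0.1, 0, 0, 0],
    [0, 0, 0.15, 0, 0, 0],
    [0, 0, 0.15, 0, 0, 0],
    [0, 0, 0.05, 0, 0, 0],
    [0, 0, 0, 0, 0, 0]
  ]
}}

```text
clock: 14.0
ee_pos: [0.5088, -0.2996, 0.1607]
orientation: [-0.0, 1.0, -0.019, -0.001]
force: [0.7, 0.8, -5.1]
grip_width: 0.0158
```

```bash
python3 go.py .5103 -.3003 .24 -.038
python3 - <<'E'
from h import *
im=cams.grab_frame('wrist');cv2.imwrite('pics/w7.png',im[:,:,::-1])
im=cams.grab_frame('side');crop(im,320,240,200,200,3,'pics/s7.png')
E
```

```text
clock 14.0 shift units [ 0.013 -0.006  0.661] turn units [-0.0004 -0.0018 -0.0002] mm [ 1.5 -0.7 79.3] F [ 0.7  0.8 -5.1] w 0.0158
```

View pics/w7.png

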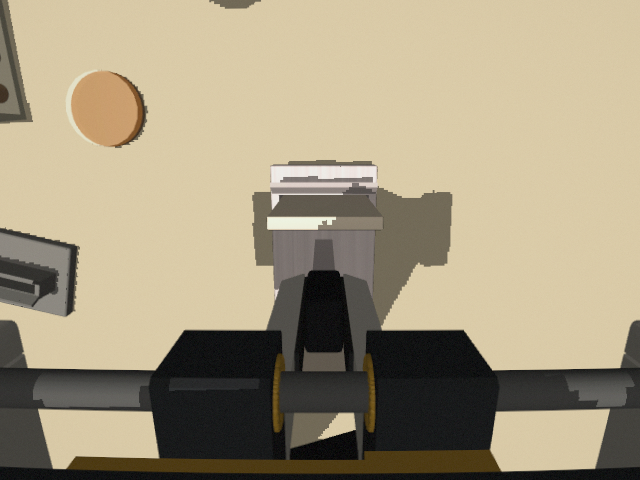

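View pics/s7.png

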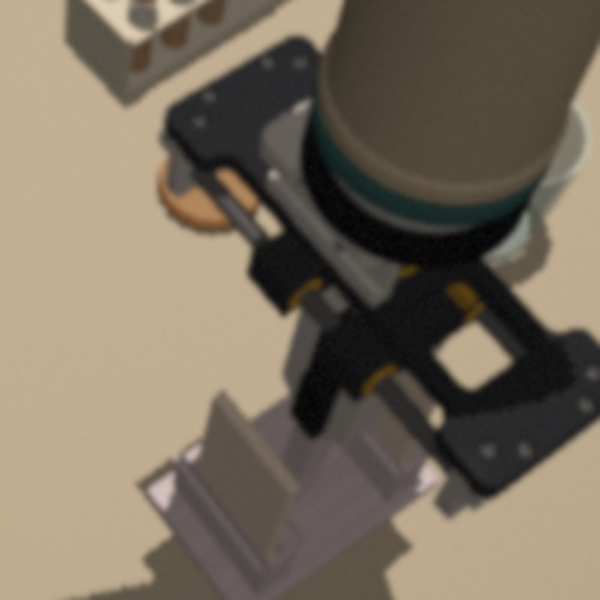

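Request:
{"op": "step_arm", "data": {
  "series": [
    [0, 0, 0.2, 0, -0.001, 0],
    [0, 0, 0.25, 0, -0.001, 0],
    [0, 0.05, 0.2, 0, 0, 0],
    [0, 0.1, 0.05, 0, 0, 0],
    [-0.02, 0.2, 0, 0, 0, 0.005],
    [-0.02, 0.3, 0, 0, 0, 0.005],
    [-0.02, 0.3, 0, 0, 0, 0.005],
    [-0.02, 0.3, 0, 0, 0, 0.005]
  ]
}}

```text
clock: 14.9
ee_pos: [0.4908, -0.1464, 0.2358]
orientation: [-0.002, 1.0, -0.008, -0.009]
force: [0.4, 0.4, -3.5]
grip_width: 0.0156
```

```bash
python3 go.py .49 .06 .24 0.05
```

```text
clock 14.9 shift units [-0.007  1.72   0.035] turn units [-0.0028 -0.0109  0.0414] mm [ -0.8 206.4   4.2] F [ 0.4  0.4 -3.5] w 0.0156
```

Request:
{"op": "step_arm", "data": {
  "series": [
    [0.0, 0.3, 0.03, -0.001, -0.005, 0.006],
    [0, 0.3, 0.03, -0.001, -0.003, 0.006],
    [0, 0.3, 0.02, 0, 0, 0.006],
    [0, 0.25, 0, 0, 0, 0.006],
    [0, 0.15, 0, 0, 0, 0.006],
    [0, 0.05, 0, 0, 0, 0],
    [0, 0, 0, 0, 0, 0]
  ]
}}

```text
clock: 15.6
ee_pos: [0.4804, 0.0337, 0.2366]
orientation: [-0.003, 1.0, 0.024, -0.011]
force: [-0.5, -1.2, -3.7]
grip_width: 0.0157
```

```bash
python3 go.py .49 .06 .24 0.05
python3 - <<'E'
from h import *
o=r.get_obs();im=cams.grab_frame('wrist');cv2.imwrite('pics/w8.png',im[:,:,::-1])
np.save('w8.npy',np.r_[o['ee_pos'],o['orientation']])
E
```

```text
clock 15.6 shift units [0.08  0.219 0.028] turn units [-0.004  -0.0141  0.001 ] mm [ 9.6 26.3  3.4] F [-0.5 -1.2 -3.7] w 0.0157
```

View pics/w8.png

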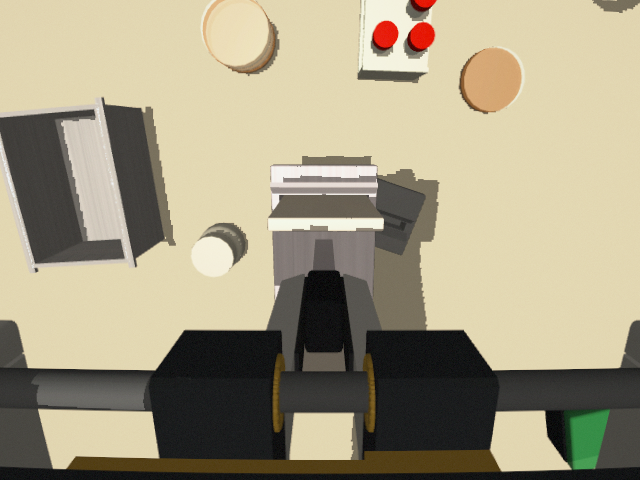

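Run:
```python
from h import *
t=cv2.imread('pics/w8.png')[:,:,::-1]
crop(t,0,85,170,195,3,'pics/c12.png')
crop(t,90,90,30,30,12,'pics/c13.png')
```

```text
(no output)
```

View pics/c12.png

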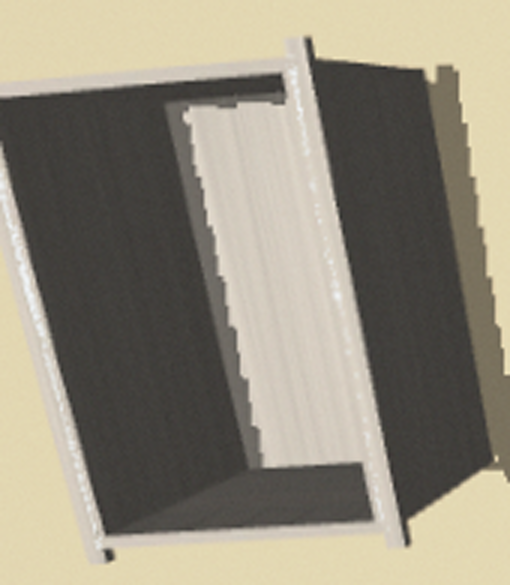

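View pics/c13.png

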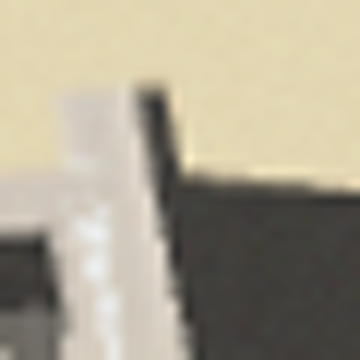

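Run:
```python
from h import *
np.set_printoptions(precision=4,suppress=True)
v=np.load('w8.npy');C=cam('wrist',dict(ee_pos=v[:3],orientation=v[3:]));Ct=cam('top')
L=[(.075,-.051,.08),(-.075,-.051,.08),(-.075,.051,.08)]
a=(C,L,px([(303,38),(403,547),(96,562)],0,85,3))
T=[(.075,.051,.08),(.075,-.051,.08),(-.075,-.051,.08),(-.075,.051,.08)]
b=(Ct,T,px([(116,88),(381,88),(355,477),(79,472)],135,220,5))
for o in([a],[b],[a,b]): print(*fitpose(o,[.49,.265,.1]))
P=back(C,a[2],.08);print(P,np.linalg.norm(np.diff(P,axis=0),axis=1))
# carrier in tool frame
H=cams.camera_info('wrist')['hand_eye']
```

```text
[0.4961 0.2668 0.1074] [[ 0.1608 -0.6763]
 [ 0.4612  0.2356]
 [-0.8445  0.6368]]
[0.4931 0.2652 0.114 ] [[-0.0355 -0.962 ]
 [-0.0539 -0.2022]
 [-0.0597  0.3384]
 [ 0.1482  0.5932]]
[0.4955 0.2665 0.1104] [[ 0.3056 -0.0404]
 [ 1.0625  0.7199]
 [-0.149   1.4154]
 [-0.3149 -2.3275]
 [-0.3798 -1.3876]
 [-0.6777 -0.9424]
 [-0.4198 -0.8816]]
[[0.5756 0.2244 0.08  ]
 [0.4272 0.2085 0.08  ]
 [0.4167 0.3085 0.08  ]] [0.1492 0.1006]
```

Request:
{"op": "step_arm", "data": {
  "series": [
    [0.05, 0.2, 0.02, -0.004, -0.01, 0.005],
    [0.01, 0.3, 0.02, 0, -0.004, 0.005],
    [0.01, 0.3, 0.02, 0, -0.002, 0.005],
    [0.01, 0.3, 0.02, 0, 0, 0.005],
    [0.01, 0.25, 0, 0, 0, 0.005],
    [0, 0.15, 0, 0, 0, 0.003],
    [0, 0, 0, 0, 0, 0]
  ]
}}

```text
clock: 16.35
ee_pos: [0.4925, 0.2043, 0.2434]
orientation: [0.004, 0.999, 0.034, 0.0]
force: [-0.8, 0.1, -4.5]
grip_width: 0.016
```

```bash
python3 go.py .4967 .266 .22 0.108
```

```text
clock 16.35 shift units [ 0.035  0.514 -0.195] turn units [0.0056 0.0004 0.0251] mm [  4.2  61.7 -23.4] F [-0.8  0.1 -4.5] w 0.016
```

Request:
{"op": "step_arm", "data": {
  "series": [
    [0.02, 0.15, 0, 0.003, 0, 0.01],
    [0.01, 0.15, 0, 0.002, 0, 0.008],
    [0.01, 0.12, 0, 0, 0, 0.005],
    [0, 0.05, 0, 0, 0, 0],
    [0, 0, 0, 0, 0, 0],
    [0, 0, 0, 0, 0, 0]
  ]
}}

```text
clock: 16.95
ee_pos: [0.4991, 0.2591, 0.2422]
orientation: [0.002, 0.999, 0.05, -0.001]
force: [-0.2, -0.4, -4.7]
grip_width: 0.0159
```

```bash
python3 go.py .4967 .266 .22 0.108
```

```text
clock 16.95 shift units [-0.02   0.058 -0.185] turn units [ 0.0029 -0.0005  0.0054] mm [ -2.4   6.9 -22.2] F [-0.2 -0.4 -4.7] w 0.0159
```

Request:
{"op": "step_arm", "data": {
  "series": [
    [-0.02, 0.058, 0, 0.003, 0, 0.005],
    [0, 0, 0, 0, 0, 0],
    [0, 0, 0, 0, 0, 0]
  ]
}}

```text
clock: 17.25
ee_pos: [0.4964, 0.2649, 0.2421]
orientation: [0.0, 0.999, 0.053, -0.001]
force: [0.6, 0.9, -4.6]
grip_width: 0.0156
```

```bash
python3 go.py .4967 .266 .215 0.108
python3 - <<'E'
from h import *
o=r.get_obs();im=cams.grab_frame('wrist');cv2.imwrite('pics/w9.png',im[:,:,::-1])
np.save('w9.npy',np.r_[o['ee_pos'],o['orientation']])
im=cams.grab_frame('side');crop(im,130,30,200,200,3,'pics/s9.png')
E
```

```text
clock 17.25 shift units [ 0.002  0.009 -0.226] turn units [ 0.0006 -0.0007  0.001 ] mm [  0.3   1.1 -27.1] F [ 0.6  0.9 -4.6] w 0.0156
```

View pics/w9.png

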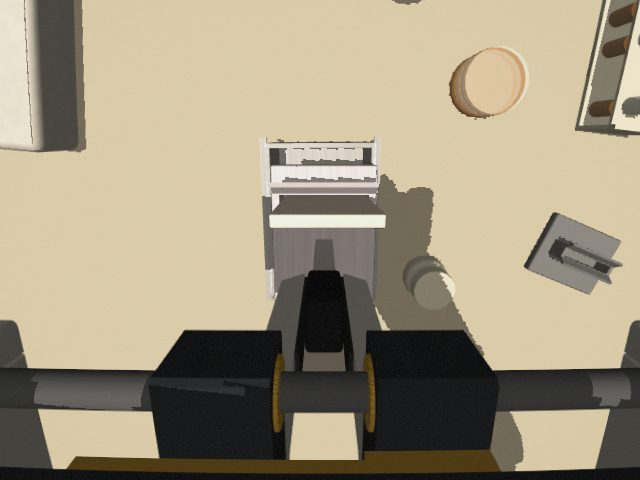

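View pics/s9.png

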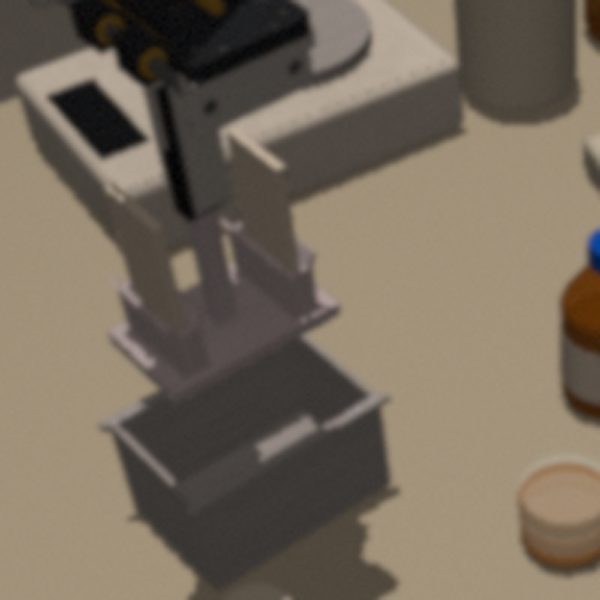

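Run:
```python
from h import *
t=cv2.imread('pics/w9.png')[:,:,::-1]
crop(t,245,125,160,185,4,'pics/c14.png')
```

```text
(no output)
```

View pics/c14.png

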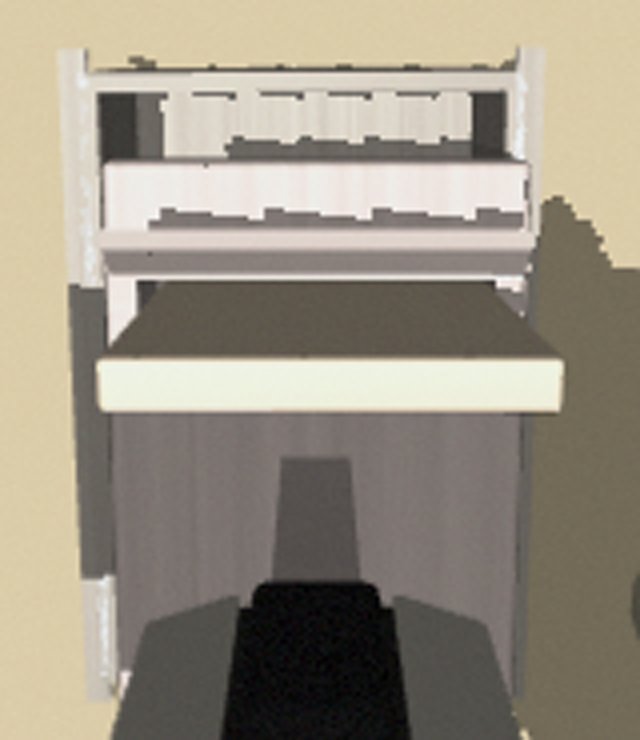

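Run:
```python
from h import *
np.set_printoptions(precision=4,suppress=True)
v=np.load('w9.npy');C=cam('wrist',dict(ee_pos=v[:3],orientation=v[3:]))
T=[(.075,.051,.08),(.075,-.051,.08),(-.075,-.051,.08),(-.075,.051,.08)]
print(*fitpose([(C,T,px([(57,48),(546,48),(524,698),(88,698)],245,125,4))],[.49,.265,.1]))
# carrier far edge top z = underside+.01
for z in (.145,.149,.153):
  Q=back(C,px([(105,160),(527,162)],245,125,4),z+.01);d=Q[0]-Q[1]
  yaw=np.arctan2(-d[0],d[1]);m=Q.mean(0);print(z,np.linalg.norm(d),yaw,m-.058*np.array([np.cos(yaw),np.sin(yaw),0]))
```

```text
[0.4961 0.2676 0.1076] [[ 1.6155 -0.1942]
 [-1.0094 -0.4684]
 [-0.987   0.2311]
 [ 0.6544  0.4612]]
0.145 0.0713933525756469 0.10081286841527375 [0.4945 0.2651 0.155 ]
0.149 0.07032104682974301 0.10081286841527201 [0.4947 0.2651 0.159 ]
0.153 0.06924874108383908 0.10081286841527351 [0.495  0.2651 0.163 ]
```

Request:
{"op": "step_arm", "data": {
  "series": [
    [0.012, 0.02, -0.06, 0.0006, -0.0005, 0.003],
    [0, 0, -0.12, 0, 0, 0],
    [0, 0, -0.1, 0, 0, 0],
    [0, 0, 0, 0, 0, 0]
  ]
}}

```text
clock: 17.75
ee_pos: [0.4984, 0.2674, 0.2067]
orientation: [-0.0, 0.998, 0.055, 0.0]
force: [-0.6, 0.0, -4.2]
grip_width: 0.0157
```

```bash
python3 go.py .4978 .2673 .195 0.111
```

```text
clock 17.75 shift units [-0.005 -0.001 -0.097] turn units [-0.0005  0.0005  0.    ] mm [ -0.6  -0.1 -11.7] F [-0.6  0.  -4.2] w 0.0157
```

Request:
{"op": "step_arm", "data": {
  "series": [
    [-0.004, 0, -0.05, 0, 0, 0],
    [0, 0, -0.04, 0, 0, 0],
    [0, 0, 0, 0, 0, 0],
    [0, 0, 0, 0, 0, 0],
    [0, 0, 0, 0, 0, 0]
  ]
}}

```text
clock: 18.25
ee_pos: [0.4985, 0.2677, 0.1953]
orientation: [-0.001, 0.998, 0.055, 0.001]
force: [-0.3, 0.5, -3.8]
grip_width: 0.0155
```

```bash
python3 go.py .4978 .2673 .195 0.111
python3 - <<'E'
from h import *
o=r.get_obs();im=cams.grab_frame('wrist');crop(im,245,125,160,185,4,'pics/c15.png')
np.save('w10.npy',np.r_[o['ee_pos'],o['orientation']])
im=cams.grab_frame('side');cv2.imwrite('pics/s10.png',im[:,:,::-1]);crop(im,130,30,200,200,3,'pics/s10c.png')
E
```

```text
clock 18.25 shift units [-0.006 -0.003 -0.003] turn units [-0.0008  0.0009  0.0001] mm [-0.7 -0.4 -0.3] F [-0.3  0.5 -3.8] w 0.0155
```

View pics/c15.png

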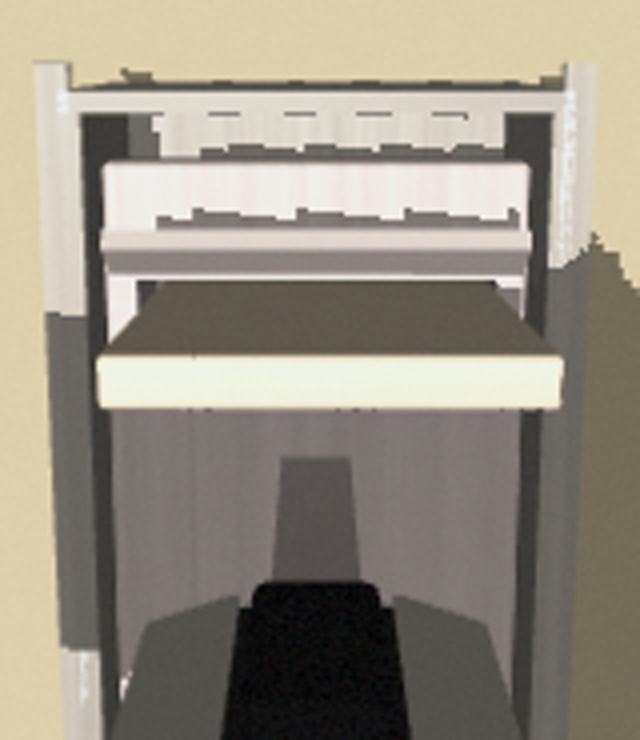

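View pics/s10c.png

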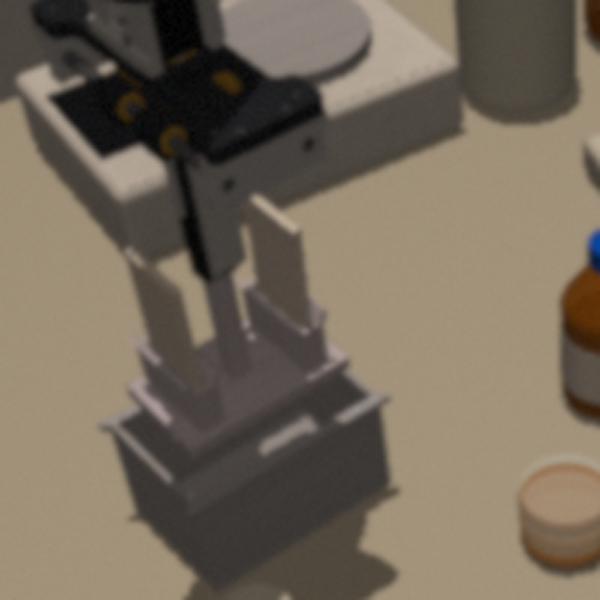

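```bash
python3 - <<'E'
from h import *
np.set_printoptions(precision=4,suppress=True)
v=np.load('w10.npy');C=cam('wrist',dict(ee_pos=v[:3],orientation=v[3:]))
print(*fitpose([(C,[(.075,.051,.08),(.075,-.051,.08)],px([(33,62),(597,62)],245,125,4))],[.49,.265,.1]))
Q=back(C,px([(105,160),(528,162)],245,125,4),.112);d=Q[0]-Q[1]
yaw=np.arctan2(-d[0],d[1]);m=Q.mean(0);print(np.linalg.norm(d),yaw,m-.058*np.array([np.cos(yaw),np.sin(yaw),0]))
p=[.4966,.2679,.109]
def T(L): 
    L=np.array(L);c,s=np.cos(p[2]),np.sin(p[2]);return np.c_[p[0]+c*L[:,0]-s*L[:,1],p[1]+s*L[:,0]+c*L[:,1],L[:,2]]
q=proj(cam('side'),T([(a,b,.112) for a in(-.058,.058) for b in(-.036,.036)]+[(a,b,.08) for a in(-.075,.075) for b in(-.051,.051)]))
print((q-[130,30]+.5)*3)
E
python3 go.py .4978 .2673 .195 0.111
```

```text
[0.4959 0.2679 0.1101] [[ 1.4042 -0.033 ]
 [-1.4011 -0.0328]]
0.07058022766622278 0.10550280605896734 [0.497 0.268 0.112]
[[191.4366 447.712 ]
 [126.1173 384.6731]
 [349.7939 356.3153]
 [281.9321 299.105 ]
 [191.4682 512.8472]
 [101.1569 422.543 ]
 [391.3678 393.6414]
 [296.7126 313.7227]]
clock 18.35 shift units [-0.006 -0.003 -0.004] turn units [-0.0008  0.001   0.0001] mm [-0.8 -0.4 -0.4] F [ 0.7 -0.8 -4.7] w 0.0158
```

Request:
{"op": "step_arm", "data": {
  "series": [
    [-0.005, -0.003, -0.003, -0.0008, 0.001, 0],
    [0, 0, 0, 0, 0, 0],
    [0, 0, 0, 0, 0, 0],
    [0, 0, 0, 0, 0, 0]
  ]
}}

```text
clock: 18.75
ee_pos: [0.4982, 0.2675, 0.1957]
orientation: [-0.0, 0.998, 0.055, 0.0]
force: [0.3, -0.0, -4.7]
grip_width: 0.0161
```

```bash
python3 go.py .4978 .2673 .195 0.111; python3 -c "
from workcell import r,job
print(abs(r.get_obs()['joint_vel']).max()); job.hand_in(); print(r.get_obs()['ee_pos'])"
```

```text
clock 18.75 shift units [-0.003 -0.002 -0.005] turn units [-0.0004  0.0006  0.0001] mm [-0.4 -0.2 -0.7] F [ 0.3 -0.  -4.7] w 0.0161
0.0016217146840146906
the job is handed in; nothing more can be done
the job is handed in; nothing more can be done
```

I moved the plate from its stand into the carrier's empty slot, pressed it to the floor (contact at about 16 N) and let go. I then lifted the carrier by its handle and carried it over to the tank. I handed in with it held there, about 19 s into the run; the hand-in gave no verdict.

**Last checks (before a final correction of under 1 mm, with no picture after it):**
- **Centring:** the carrier was about 1 mm from the tank's centre, with the long axes within about 0.005 rad of each other.
- **Height:** the underside was about 22 mm above the rim, worked out from where I gripped the handle.
- **Attitude:** the tool was level to within about 0.002 rad and the arm was still.
- **Contact:** the tool force was only the carrier's weight, about 4.7 N. I saw no sign of contact with the tank.
- **Plate:** it looked fully home in the wrist camera. Before the lift, its top sat about 1.4 mm to one side across the slot, which is within the slot's play.

**Disagreements:** the top camera put the stand, carrier and tank 1 to 3 mm nearer the robot than the wrist camera did. I went with the wrist camera, because the plate went into the slot without force using its positions. The side view agreed with the final pose to within 1 to 2 pixels, or about 3 mm.

I saw no bystander moved in the pictures along the way, but I did not measure their positions again at the end.

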